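Set the spoon presses with a feeler blade

TASK

Set the punch gap of every spoon press on the bench, working from the robot's left to its right: slide the feeler blade fully in under the raised punch, lower the ram by its knob until the punch nips the blade lightly (about 4 N, and never more than 12 N), then draw the blade straight out level, feeling that it drags but is not stuck, and leave the ram at that setting. When all are set, lay the blade flat back along the middle of its blue rest pad; do not disturb the tin, the block or the spoon.

Things in the scene. Friction and masses are not known exactly. Their poses are not given: they have to be found in the camera images.
- die1: Bench press on the robot's left (+y), 6 kg, just stands there (may be absent). Origin on the bed's underside, below the punch's axis; +x the way the blade goes in, z up. Bed 90 mm wide (y), 12 mm thick, from x -145 to +50 mm; the blade slides in along it from the -x end. Dark back stop 62 mm high, face at x +38 mm; two 12 mm posts 70 mm high at x +24, y +-36 mm.
- ram1 (a joint): Setting of press 1's green ram (62 x 88 x 14 mm), m: the clear gap from punch to bed with nothing between, 0 to 0.025, growing upward. Starts well open. The ram (0.4 kg) stays where it is left: guide friction 11 N, so it takes about 7 N to push down, 15 N to pull up, besides the punch's spring. Its underside is 15 mm above the punch's lowest point.
- knob1 (a point): Point to grip on ram 1: on the axis of the black knob (22 mm diameter, 28 mm tall), 2 mm above the knob's middle and 25 mm above the ram's top face. It moves with the ram: 66 mm above the bed's underside at setting 0. The ram is moved up and down by this knob.
- punch1: Polished domed steel punch under ram 1, 34 mm diameter; origin at the lowest point of its dome, on the ram's axis. It is sprung: it gives way upward into the ram by up to 12 mm, with 2.5 N per mm.
- die2: Bench press in the middle, 6 kg, just stands there (may be absent). Origin on the bed's underside, below the punch's axis; +x the way the blade goes in, z up. Bed 90 mm wide (y), 12 mm thick, from x -145 to +50 mm; the blade slides in along it from the -x end. Dark back stop 62 mm high, face at x +38 mm; two 12 mm posts 70 mm high at x +24, y +-36 mm.
- ram2 (a joint): Setting of press 2's green ram (62 x 88 x 14 mm), m: the clear gap from punch to bed with nothing between, 0 to 0.025, growing upward. Starts well open. The ram (0.4 kg) stays where it is left: guide friction 11 N, so it takes about 7 N to push down, 15 N to pull up, besides the punch's spring. Its underside is 15 mm above the punch's lowest point.
- knob2 (a point): Point to grip on ram 2: on the axis of the black knob (22 mm diameter, 28 mm tall), 2 mm above the knob's middle and 25 mm above the ram's top face. It moves with the ram: 66 mm above the bed's underside at setting 0. The ram is moved up and down by this knob.
- punch2: Polished domed steel punch under ram 2, 34 mm diameter; origin at the lowest point of its dome, on the ram's axis. It is sprung: it gives way upward into the ram by up to 12 mm, with 2.5 N per mm.
- die3: Bench press on the robot's right (-y), 6 kg, just stands there (may be absent). Origin on the bed's underside, below the punch's axis; +x the way the blade goes in, z up. Bed 90 mm wide (y), 12 mm thick, from x -145 to +50 mm; the blade slides in along it from the -x end. Dark back stop 62 mm high, face at x +38 mm; two 12 mm posts 70 mm high at x +24, y +-36 mm.
- ram3 (a joint): Setting of press 3's green ram (62 x 88 x 14 mm), m: the clear gap from punch to bed with nothing between, 0 to 0.025, growing upward. Starts well open. The ram (0.4 kg) stays where it is left: guide friction 11 N, so it takes about 7 N to push down, 15 N to pull up, besides the punch's spring. Its underside is 15 mm above the punch's lowest point.
- knob3 (a point): Point to grip on ram 3: on the axis of the black knob (22 mm diameter, 28 mm tall), 2 mm above the knob's middle and 25 mm above the ram's top face. It moves with the ram: 66 mm above the bed's underside at setting 0. The ram is moved up and down by this knob.
- punch3: Polished domed steel punch under ram 3, 34 mm diameter; origin at the lowest point of its dome, on the ram's axis. It is sprung: it gives way upward into the ram by up to 12 mm, with 2.5 N per mm.
- blade: Feeler blade, 0.13 kg: flat steel leaf 124 x 32 x 6 mm with an upright red handle 30 (x) x 13 (y) x 38 mm on it. Origin: centre of the leaf's underside; +x to the free tip; handle axis at x = -40 mm, its top 44 mm above the underside. Fully in, the tip is about 30 mm beyond the punch's axis, 8 mm short of the back stop. Drawn out level, it drags with roughly 0.8 to 1.4 times the nip.
- blade_tip (a point): Middle of the blade's free end, 62 mm from its origin, half way up its thickness.
- rest: Blue rest pad for the blade, fixed, 150 mm (x) x 62 mm (y), 6 mm thick; origin at the centre of its underside. The blade starts lying on its middle, along its x axis.
- tin: Bystander: lidded steel tin, 60 mm diameter, 85 mm high, standing loose; origin at the centre of its underside.
- block: Bystander: loose dark steel block 60 x 45 x 35 mm; origin at the centre of its underside.
- spoon: Bystander: loose steel spoon about 170 mm long lying on the bench; origin under its middle.

How it is judged:
On the way, in this order (a step that is already met when the one before it is completed fails the run):
1. left press: the blade is fully in (tip more than 20 mm beyond the punch's axis) and lightly nipped by the punch, 1.5 to 8 N (contact force between punch1 and blade between 1.5 and 8 N and x of blade_tip in the frame of die1 above 0.02 m), for 0.3 s.
2. left press: the blade is being drawn out against its drag (tip 2 to 16 mm beyond the punch's axis, the punch still nipping it with 1.5 to 8 N) (contact force between punch1 and blade between 1.5 and 8 N and x of blade_tip in the frame of die1 between 0.002 and 0.016 m), for 0.1 s.
3. middle press: the blade is fully in (tip more than 20 mm beyond the punch's axis) and lightly nipped by the punch, 1.5 to 8 N (contact force between punch2 and blade between 1.5 and 8 N and x of blade_tip in the frame of die2 above 0.02 m), for 0.3 s.
4. middle press: the blade is being drawn out against its drag (tip 2 to 16 mm beyond the punch's axis, the punch still nipping it with 1.5 to 8 N) (contact force between punch2 and blade between 1.5 and 8 N and x of blade_tip in the frame of die2 between 0.002 and 0.016 m), for 0.1 s.
5. right press: the blade is fully in (tip more than 20 mm beyond the punch's axis) and lightly nipped by the punch, 1.5 to 8 N (contact force between punch3 and blade between 1.5 and 8 N and x of blade_tip in the frame of die3 above 0.02 m), for 0.3 s.
6. right press: the blade is being drawn out against its drag (tip 2 to 16 mm beyond the punch's axis, the punch still nipping it with 1.5 to 8 N) (contact force between punch3 and blade between 1.5 and 8 N and x of blade_tip in the frame of die3 between 0.002 and 0.016 m), for 0.1 s.
At the end, for the whole second after the job is handed in: Every ram present stands at a gap setting of 2.8 to 5.4 mm (the 6 mm blade nipped with about 1.5 to 8 N), and the blade lies flat and still on the rest pad, its centre within 30 mm along and 20 mm across of the pad's centre, its length within 0.3 rad of the pad's (value of joint ram1 between 0.0028 and 0.0054 m and value of joint ram2 between 0.0028 and 0.0054 m and value of joint ram3 between 0.0028 and 0.0054 m and x of blade in the frame of rest between -0.03 and 0.03 m and y of blade in the frame of rest between -0.02 and 0.02 m and z of blade in the frame of rest between 0.003 and 0.01 m and angle between the x axis of blade and the x axis of rest, either way round below 0.3 rad and angle between blade's own z axis and vertical below 0.1 rad and linear speed of blade below 0.02 m/s); the robot touches nothing.
It fails at once if a punch bears on the blade with more than 12 N (contact force between any of punch1, punch2, punch3 and blade above 12 N).
It fails at once if the tin, the block or the spoon is moved more than 30 mm, or the tin knocked over (distance of any of tin, block, spoon from where it was at the start of the episode above 0.03 m or angle between tin's own z axis and vertical above 0.5 rad).
Of die1, die2, die3 only 2 to 3 are there at a start; the rules pass over those that are not, and their reading is None.
At some moment in a run one of blade may be knocked a few centimetres aside while the robot is not near it.
Once in a run the grip may slacken for a moment while it holds something.
It also fails if it takes over 210 s, if anything falls off the work surface, if the arm or the gripper's body presses on something with over 40 N, if the wrist force passes 120 N, or if a joint passes its speed limit or range.

ROBOT

A 7-joint arm with a two-finger parallel gripper is mounted at the origin on the work surface. World frame = base frame: x ahead of the robot, y to its left, z up, the work surface at z = 0. Lengths are in m, angles in rad, forces in N, time in s.
With the tool pointing down it reaches from about 0.4 to 0.75 m from the base axis. Payload 19.5 kg.
Tool frame: the origin (TCP) lies midway between the tips of the shut fingers; the grasp point (between the pads) lies 19 mm behind it; x points along the fingers, z is the direction in which the jaws open and shut, and the axes are right-handed (so a half turn about x gives the same grasp; the last joint's range is limited). The gripper opens to 85 mm and grips with 20 to 120 N. Pads are 22 mm wide; open, the fingers measure 114 mm over their backs; the gripper's body (76 mm by 85 mm) begins 54 mm behind the grasp point. The pads swing forward as they close: fully open they stand 13 mm farther back than shut.
Start: joints at [1.149, 0.707, -0.028, 1.485, 0.022, 0.951, -0.075], TCP at [0.213, -0.534, 0.231] pointing down, gripper open.
Joint ranges: [-2.71, 2.71], [-0.32, 2.16], [-1.57, 1.52], [0, 2.45], [-1.46, 4.6], [0, 2.02], [-2.83, 2.83]. Speed limits (rad/s): [1.89, 1.89, 2.57, 2.57, 3.01, 3.01, 3.01].

INTERFACE

Orientations are given as a unit quaternion [x, y, z, w].
In Python, from bench import ctrl gives the robot as it stands.
- The arm moves only by the tool servo_tool, never from a script. Its argument "motion" is a list of rows, each a list of 7 numbers: the shift along the tool's x, y, z in m, then the turn, a rotation vector about the tool's x, y, z in rad, then the gripper's target within -1 to 1 (shut at 1, half-way at 0, fully open at -1). A call has 1 to 8 rows; each row is the pose to reach, as a shift and turn from the pose measured when the call began, along the tool's axes at that moment; what a row does not reach only later rows make up. A row lasts 1/8 s, in which the tool goes at most 62.5 mm and 10.7 degrees, less where a joint would pass 70% of its speed; a pose out of reach is approached as far as the arm can. A call with a gripper value outside its range is refused whole. The fingers move at their own pace and stop on an object; "squeeze" is the grip in N (left out, the last holds). Time passes only in rows, so rows that repeat a pose let the fingers close. It gives the time, the measured TCP pose, the force and the opening at its end, in the units of the state.
- ctrl.observe(): the state, without advancing time (a new reading comes with each control period).
- ctrl.snapshot(name): name is "scene" or "top" or "wrist"; returns a dict with "img" (480x640x3 uint8, red, green, blue), "intrinsics" (3x3 intrinsics, pixels), "k1" (the pictures are not rectified: a ray, as slopes to the right and down, at radius r is drawn at 1 + k1 r^2 times it, then the intrinsics apply), "R" (3x3) and "t" (3): a world point X has camera coordinates R X + t; the wrist camera has in their place "T_tool_cam" (4x4, takes a point from camera to tool coordinates, whose origin is the TCP and whose axes are the tool frame's). Camera axes: x right, y down, z forward; pixel columns grow to the right and rows downward; lengths in m; the calibration is good to about 2 mm. A picture is of the moment at which its call begins: read the wrist's pose just before it. There is no depth.
- ctrl.job_done(): hands the job in, once; it reports no verdict.
The state is a dict: "clock": time; "qpos": joint angles; "joint_velocities": joint speeds; "joint_efforts": joint torques, N m; "tcp_pos": TCP position; "tool_rot": TCP orientation; "ft_force": force on the tool from outside, world axes, zero at the start; "torque": the same for the moment, N m; "gripper_width": opening from 0.0 (shut) to 1.0 (fully open).
Only numpy, scipy, OpenCV 4.12 (cv2) and the standard library are available. Lean on these libraries where they do the work, as an engineer would, in place of code of your own. Each camera call takes 0.05 s, during which the arm holds its last target. There are 200 camera calls.

## Working session

There is one attempt and no reset: what is moved stays moved. The work goes in short steps, Python scripts to look and compute and a tool call to move; the robot and the scene stay as the last step left them, time stands still between calls to the robot, and variables do not carry over. Pictures are saved under pics/ and viewed, about 12 in all and at most 16, crops included, and the job is handed in when it is done.

Besides the shell and the picture viewer there is one more tool, called after ">>>" as name([rows], argument=value, ...), one row to a line, values as JSON. servo_tool: Moves the arm, as the interface text tells. Its arguments: {"type":"object","properties":{"motion":{"type":"array","items":{"type":"array","items":{"type":"number"}}},"squeeze":{"type":"number"}},"required":["motion"]}

```bash
mkdir -p pics; ls; cat > h.py <<'E'
import numpy as np, cv2
from bench import ctrl
def snap(n,f):
    s=ctrl.observe(); d=ctrl.snapshot(n); cv2.imwrite('pics/'+f,cv2.cvtColor(d['img'],cv2.COLOR_RGB2BGR)); d['s']=s; np.save('pics/'+f+'.npy',d,allow_pickle=True); return d
E
python3 - <<'E'
from h import *
print(ctrl.observe())
for n in('scene','top'):
    d=snap(n,n+'1.png'); print({k:v for k,v in d.items() if k not in('img','s')})
E
```

```text
pics
{'clock': 0.0, 'qpos': array([ 1.14931704,  0.7070724 , -0.02761712,  1.48498196,  0.02199417,
        0.95090158, -0.07551797]), 'joint_velocities': array([ 0.00055979, -0.00124499,  0.00203635,  0.00042341,  0.00078831,
       -0.00160101, -0.00025443]), 'joint_efforts': array([-7.47510894e-04, -8.83207583e+01,  1.23449609e+00, -2.36161816e+01,
        1.68683496e-02,  6.47881476e-03,  2.73073306e-05]), 'tcp_pos': array([ 0.21306729, -0.53379118,  0.23084904]), 'tool_rot': array([ 0.39684538,  0.58569964, -0.39644162,  0.58506728]), 'ft_force': array([ 0.21487678,  0.16537765, -0.61673926]), 'torque': array([ 0.04904779,  0.04981705, -0.03141112]), 'gripper_width': 1.0005420338931623}
{'intrinsics': array([[446.64123912,   0.        , 312.70687973],
       [  0.        , 446.64123912, 245.28307572],
       [  0.        ,   0.        ,   1.        ]]), 'k1': -0.07115131103324017, 'R': array([[-0.39086353,  0.92043485,  0.00503829],
       [ 0.72515626,  0.3113003 , -0.61419909],
       [-0.56689867, -0.23641448, -0.78913503]]), 't': array([ 0.13576688, -0.41764613,  1.31372598])}
{'intrinsics': array([[447.6771332 ,   0.        , 318.2621324 ],
       [  0.        , 447.6771332 , 242.00571359],
       [  0.        ,   0.        ,   1.        ]]), 'k1': -0.06848912166252037, 'R': array([[-0.0158982 , -0.99915931, -0.03778796],
       [-0.99063449,  0.02086583, -0.13493672],
       [ 0.13561176,  0.0352888 , -0.9901334 ]]), 't': array([0.11979817, 0.61460699, 0.84242246])}
```

View pics/scene1.png

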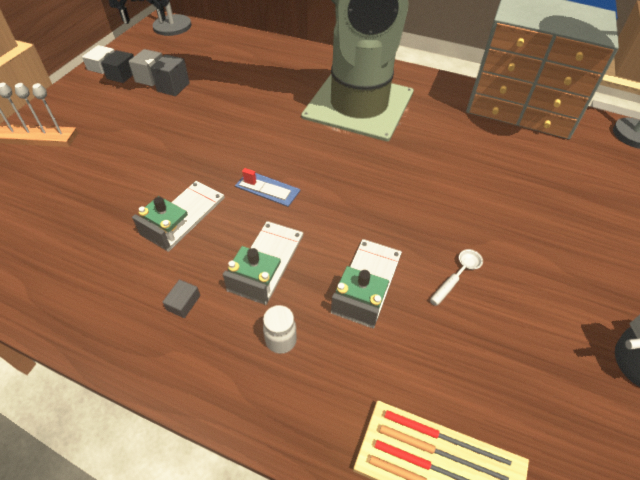

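View pics/top1.png

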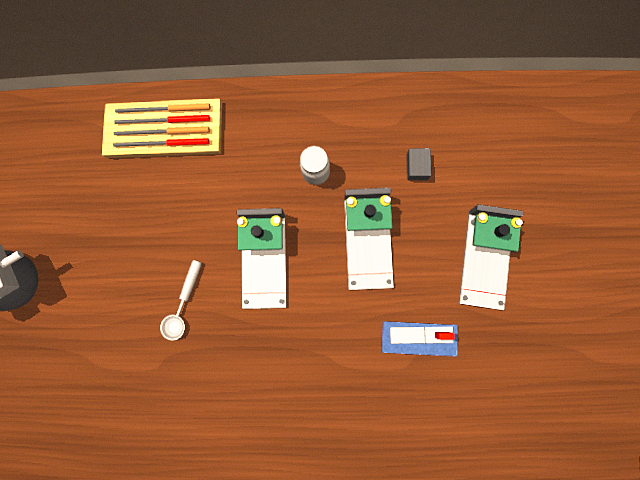

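Both views show three presses (top-view knobs at about (257,231), (370,211), (502,230)). The blade lies on the pad at (420,338) with its handle toward −y (445,336). Tin is at (315,165), block at (420,163) and spoon at (182,300).

```bash
cat >> h.py <<'E'
def rays(d,px):
    K=d['intrinsics'];p=np.asarray(px,float).reshape(-1,1,2)
    u=cv2.undistortPoints(p,K,np.array([d['k1'],0,0,0,0]))[:,0]
    v=np.c_[u,np.ones(len(u))]
    if 'R' in d: return -d['R'].T@d['t'], v@d['R']
    from scipy.spatial.transform import Rotation as Ro
    T=np.eye(4);T[:3,:3]=Ro.from_quat(d['s']['tool_rot']).as_matrix();T[:3,3]=d['s']['tcp_pos'];M=T@d['T_tool_cam']
    return M[:3,3], v@M[:3,:3].T
def onz(d,px,z):
    c,v=rays(d,px); return c+v*((z-c[2])/v[:,2])[:,None]
def blobs(m,amin):
    cs,_=cv2.findContours(m.astype(np.uint8)*255,cv2.RETR_EXTERNAL,cv2.CHAIN_APPROX_NONE)
    return [c for c in cs if cv2.contourArea(c)>amin]
E
python3 - <<'E'
from h import *
np.set_printoptions(precision=4,suppress=True)
d=np.load('pics/top1.png.npy',allow_pickle=True).item()
h=cv2.cvtColor(d['img'],cv2.COLOR_RGB2HSV);H,S,V=cv2.split(h)
def show(n,m,z,a,close=0):
    if close: m=cv2.morphologyEx(m.astype(np.uint8),cv2.MORPH_CLOSE,np.ones((close,close)))
    for c in blobs(m,a):
        c=c[:,0].astype(float); w=onz(d,c,z)[:,:2].astype(np.float32)
        r=cv2.minAreaRect(w); b=cv2.boxPoints(r)
        print(n,c.mean(0).round(),'ctr',np.array(r[0]),'size',np.array(r[1]),'box',b.round(4).tolist())
white=(S<60)&(V>150)
show('white',white,.012,400,7)
show('green',(H>60)&(H<90)&(S>80)&(V>40),.06,300,5)
show('blue',(H>100)&(H<130)&(S>80)&(V>60),.006,200,3)
red=((H<4)|(H>176))&(S>220)&(V>150); red[:300]=0
show('red',red,.05,30)
show('black',(V<45)&(np.arange(480)[:,None]>195)&(np.arange(480)[:,None]<245),.08,40)
E
```

```text
white [424. 335.] ctr [ 0.4301 -0.0927] size [0.1253 0.0334] box [[0.41339999437332153, -0.15539999306201935], [0.44670000672340393, -0.15539999306201935], [0.44679999351501465, -0.03009999915957451], [0.41350001096725464, -0.029999999329447746]]
white [182. 302.] ctr [0.5047 0.3857] size [0.05  0.168] box [[0.41850000619888306, 0.40119999647140503], [0.5684999823570251, 0.3255999982357025], [0.5910000205039978, 0.3702000081539154], [0.4408999979496002, 0.4458000063896179]]
white [265. 251.] ctr [0.5909 0.2274] size [0.2044 0.0986] box [[0.4876999855041504, 0.2745000123977661], [0.48980000615119934, 0.17599999904632568], [0.694100022315979, 0.18029999732971191], [0.6919999718666077, 0.27889999747276306]]
white [481. 260.] ctr [ 0.582  -0.2324] size [0.0915 0.1995] box [[0.47609999775886536, -0.26089999079704285], [0.6728000044822693, -0.2939999997615814], [0.6880000233650208, -0.2037999927997589], [0.49129998683929443, -0.17069999873638153]]
white [362. 241.] ctr [0.6268 0.0076] size [0.2053 0.0907] box [[0.5231000185012817, 0.05050000175833702], [0.5253000259399414, -0.0401999987661
[... 1053 characters left out ...]
38.] ctr [ 0.4228 -0.0902] size [0.1504 0.0616] box [[0.3871000111103058, -0.163100004196167], [0.44859999418258667, -0.1671999990940094], [0.4586000144481659, -0.01720000058412552], [0.3971000015735626, -0.013100000098347664]]
black [265. 215.] ctr [0.6685 0.2129] size [0.0816 0.0117] box [[0.6615999937057495, 0.17219999432563782], [0.6733999848365784, 0.17190000414848328], [0.6753000020980835, 0.2535000145435333], [0.6636000275611877, 0.25380000472068787]]
black [496. 214.] ctr [ 0.6588 -0.2321] size [0.0941 0.0086] box [[0.649399995803833, -0.2784000039100647], [0.6579999923706055, -0.2793999910354614], [0.6682999730110168, -0.1859000027179718], [0.6596999764442444, -0.18490000069141388]]
```

```bash
cat >> h.py <<'E'
from scipy.spatial.transform import Rotation as Ro
def rel(p,yaw):
    """tool-frame shift+turn to put TCP at p, pointing down, jaw axis perpendicular to heading yaw (both options)"""
    s=ctrl.observe();R=Ro.from_quat(s['tool_rot'])
    out=[]
    for sg in(1,-1):
        z=sg*np.array([-np.sin(yaw),np.cos(yaw),0]);x=np.array([0,0,-1.]);T=np.c_[x,np.cross(z,x),z]
        out.append((R.inv()*Ro.from_matrix(T)).as_rotvec())
    o=min(out,key=np.linalg.norm);o2=max(out,key=np.linalg.norm)
    print('t%.2f'%s['clock'],'at',s['tcp_pos'].round(4),'q1,q7',s['qpos'][[0,6]].round(2),'F',s['ft_force'].round(1),'w',round(s['gripper_width'],3))
    print(' shift',(R.inv().apply(np.array(p)-s['tcp_pos'])).round(4),'turn',o.round(3),'alt',o2.round(2))
E
python3 - <<'E'
from h import *
print(Ro.from_quat(ctrl.observe()['tool_rot']).as_matrix().round(3))
rel([.43,-.13,.2],np.deg2rad(86)); rel([.43,-.13,.2],0)
print(ctrl.snapshot('wrist')['T_tool_cam'].round(3))
E
```

```text
[[-0.     0.929  0.371]
 [ 0.001  0.371 -0.929]
 [-1.    -0.    -0.001]]
t0.10 at [ 0.2131 -0.5338  0.2309] q1,q7 [ 1.15 -0.08] F [0.1 0.1 0.2] w 0.999
 shift [ 0.0312  0.3512 -0.2946] turn [-1.121e+00 -1.000e-03 -0.000e+00] alt [ 2.02 -0.    0.  ]
t0.10 at [ 0.2131 -0.5338  0.2309] q1,q7 [ 1.15 -0.08] F [0.1 0.1 0.2] w 0.999
 shift [ 0.0312  0.3512 -0.2946] turn [ 0.38  -0.001  0.   ] alt [-2.76 -0.   -0.  ]
[[-0.    -0.296  0.955 -0.143]
 [ 0.    -0.955 -0.296  0.076]
 [ 1.     0.     0.    -0.001]
 [ 0.     0.     0.     1.   ]]
```

>>> servo_tool([
  [0.0,0.35,-0.295,-1.121,0,0,-0.4],
  [0.0,0.35,-0.295,-1.121,0,0,-0.4],
  [0.0,0.35,-0.295,-1.121,0,0,-0.4],
  [0.0,0.35,-0.295,-1.121,0,0,-0.4],
  [0.0,0.35,-0.295,-1.121,0,0,-0.4],
  [0.0,0.35,-0.295,-1.121,0,0,-0.4],
  [0.0,0.35,-0.295,-1.121,0,0,-0.4],
  [0.0,0.35,-0.295,-1.121,0,0,-0.4],
], squeeze=60)

```text
clock: 1.15
tcp_pos: [0.43, -0.1268, 0.2312]
tool_rot: [0.024, 0.707, -0.023, 0.707]
ft_force: [0.9, -0.6, -0.3]
gripper_width: 0.699
```

>>> servo_tool([
  [0,0,0,0,0,0,-0.4],
  [0,0,0,0,0,0,-0.4],
  [0,0,0,0,0,0,-0.4],
])

```text
clock: 1.52
tcp_pos: [0.4296, -0.1279, 0.2312]
tool_rot: [0.024, 0.707, -0.023, 0.707]
ft_force: [0.4, 0.4, -0.7]
gripper_width: 0.699
```

```bash
python3 - <<'E'
from h import *
rel([.43,-.13,.2],np.deg2rad(86)); snap('wrist','w1.png')
E
```

```text
t1.52 at [ 0.4296 -0.1279  0.2312] q1,q7 [ 0.4 -0.1] F [ 0.4  0.4 -0.7] w 0.699
 shift [ 0.0312 -0.0022  0.0006] turn [ 0.002 -0.    -0.001] alt [-3.14  0.   -0.  ]
```

View pics/w1.png

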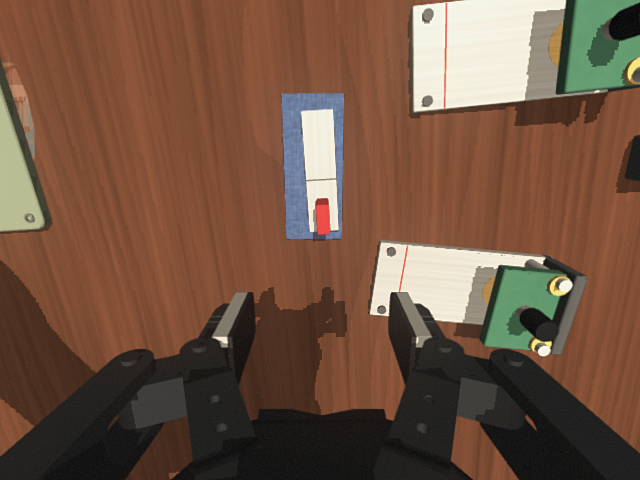

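The blade lies on the pad, red handle at (323,217), tip near (317,110), nearly along the pad. Middle and right presses are also visible.

```bash
cat >> h.py <<'E'
def fit(d,m,z,a,close=0,n=''):
    if close: m=cv2.morphologyEx(m.astype(np.uint8),cv2.MORPH_CLOSE,np.ones((close,close)))
    for c in blobs(m,a):
        c=c[:,0].astype(float); w=onz(d,c,z)[:,:2]; r=cv2.minAreaRect((w*1000).astype(np.float32)); b=cv2.boxPoints(r)/1000
        e=b[1]-b[0],b[2]-b[1]; e=max(e,key=np.linalg.norm); 
        print(n,'px',c.mean(0).round(),'ctr',np.array(r[0]).round(1),'size',np.array(r[1]).round(1),'long yaw',round(np.degrees(np.arctan2(e[1],e[0]))%180,1))
E
python3 - <<'E'
from h import *
d=np.load('pics/w1.png.npy',allow_pickle=True).item()
H,S,V=cv2.split(cv2.cvtColor(d['img'],cv2.COLOR_RGB2HSV))
I=np.zeros_like(H,bool);I[80:250,270:350]=1
fit(d,I&(S<60)&(V>140),.012,200,7,'leaf')
red=((H<4)|(H>176))&(S>215)&(V>90)
fit(d,I&red,.05,30,0,'red')
fit(d,I&(H>100)&(H<130)&(S>70)|(I&(S<60)&(V>140)),.006,1000,9,'rest')
fit(d,(S<60)&(V>140),.012,2000,7,'beds')
E
```

```text
leaf px [320. 176.] ctr [430.6 -91.4] size [124.5  33.3] long yaw 89.5
rest px [313. 165.] ctr [423.1 -88.6] size [149.5  61.1] long yaw 86.2
beds px [448. 278.] ctr [ 574.9 -229.5] size [ 90.9 184.1] long yaw 170.6
beds px [320. 176.] ctr [430.6 -91.4] size [124.5  33.3] long yaw 89.5
beds px [ 12. 168.] ctr [127.3 -68.9] size [143.8  43.1] long yaw 70.9
beds px [500.  58.] ctr [615.5   9.7] size [182.  92.] long yaw 1.3
```

>>> servo_tool([
  [0.06,-0.003,0.001,-0.06,0,0,-0.2],
  [0.12,-0.003,0.001,-0.06,0,0,-0.2],
  [0.17,-0.003,0.001,-0.06,0,0,-0.2],
  [0.2,-0.003,0.001,-0.06,0,0,-0.2],
  [0.21,-0.003,0.001,-0.06,0,0,-0.2],
  [0.21,-0.003,0.001,-0.06,0,0,-0.2],
])

```text
clock: 2.33
tcp_pos: [0.4304, -0.1308, 0.0215]
tool_rot: [0.003, 0.707, -0.002, 0.707]
ft_force: [0.2, -0.1, 0.3]
gripper_width: 0.601
```

>>> servo_tool([
  [0,0,0,0,0,0,1],
  [0,0,0,0,0,0,1],
  [0,0,0,0,0,0,1],
  [0,0,0,0,0,0,1],
  [0,0,0,0,0,0,1],
  [0,0,0,0,0,0,1],
], squeeze=80)

```text
clock: 3.08
tcp_pos: [0.4308, -0.131, 0.0225]
tool_rot: [0.003, 0.707, -0.002, 0.708]
ft_force: [-0.8, -0.9, 17.1]
gripper_width: 0.138
```

>>> servo_tool([
  [-0.04,0,0,0,0,0,1],
  [-0.1,0.01,0,0.1,0,0,1],
  [-0.14,0.06,0.01,0.28,0,0,1],
  [-0.16,0.12,0.02,0.46,0,0,1],
  [-0.16,0.18,0.03,0.64,0,0,1],
  [-0.16,0.24,0.04,0.82,0,0,1],
  [-0.16,0.3,0.05,1.0,0,0,1],
  [-0.16,0.35,0.05,1.18,0,0,1],
])

```text
clock: 4.08
tcp_pos: [0.4833, 0.221, 0.1833]
tool_rot: [0.398, 0.585, -0.396, 0.585]
ft_force: [0.4, -1.2, -1.4]
gripper_width: 0.137
```

```bash
python3 - <<'E'
from h import *
rel([.487,.221,.18],np.deg2rad(1))
E
```

```text
t4.08 at [0.4833 0.221  0.1833] q1,q7 [-0.59 -1.5 ] F [ 0.4 -1.2 -1.4] w 0.137
 shift [0.0033 0.0034 0.0014] turn [ 0.36  -0.001 -0.002] alt [-2.78  0.   -0.  ]
```

>>> servo_tool([
  [0,0.003,0.001,0.18,0,0,1],
  [0,0.003,0.001,0.36,0,0,1],
  [0,0.003,0.001,0.36,0,0,1],
  [0,0.003,0.001,0.36,0,0,1],
])

```text
clock: 4.58
tcp_pos: [0.4863, 0.2211, 0.1835]
tool_rot: [0.495, 0.506, -0.494, 0.505]
ft_force: [-0.2, -0.0, -1.1]
gripper_width: 0.14
```

```bash
python3 - <<'E'
from h import *
rel([.487,.221,.18],np.deg2rad(1)); d=snap('wrist','w2.png')
H,S,V=cv2.split(cv2.cvtColor(d['img'],cv2.COLOR_RGB2HSV))
fit(d,(S<60)&(V>140),.012,2000,7,'white')
fit(d,(H>60)&(H<90)&(S>80)&(V>40),.06,2000,5,'green')
E
```

```text
t4.58 at [0.4863 0.2211 0.1835] q1,q7 [-0.64 -1.75] F [-0.2 -0.  -1.1] w 0.14
 shift [0.0035 0.0006 0.0001] turn [ 0.005 -0.002 -0.002] alt [-3.14  0.   -0.  ]
white px [135. 189.] ctr [508.1 400.2] size [ 50.8 169.5] long yaw 167.2
white px [321. 181.] ctr [508.5 223.8] size [208.   89.9] long yaw 0.9
white px [576.  93.] ctr [594.    7.3] size [139.2  92.5] long yaw 1.4
green px [325.  35.] ctr [624.6 225.2] size [41.7 86.4] long yaw 90.5
```

View pics/w2.png

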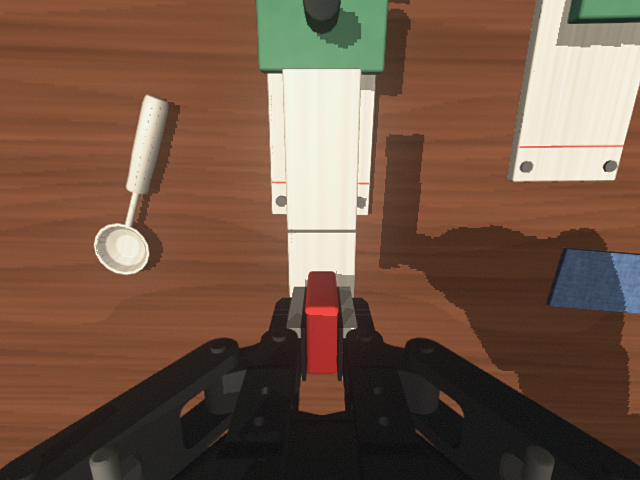

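The blade is held straight over the left bed. Bed front corners are near (272,214) and (369,214), the leaf tip edge at row 69 runs from column 283 to 361.

```bash
python3 - <<'E'
from h import *
d=np.load('pics/w2.png.npy',allow_pickle=True).item()
bed=onz(d,[[268,76],[273,214],[377,76],[369,214]],.012)[:,:2]*1000; print('bed FL..',bed.round(1))
z=d['s']['tcp_pos'][2]-.015+.006
lf=onz(d,[[283,69],[289,229],[361,69],[356,229]],z)[:,:2]*1000; print('leaf',lf.round(1))
for a in(bed,lf): 
    for i in(0,2): e=a[i]-a[i+1]; print(np.degrees(np.arctan2(e[1],e[0])).round(2))
print('knob? ',onz(d,[[322,10]],.09).round(4)) 
E
```

```text
bed FL.. [[605.3 269.3]
 [488.2 267.5]
 [607.3 178.8]
 [490.2 177.9]]
leaf [[585.4 239.5]
 [519.1 237.5]
 [586.1 208.3]
 [519.8 206.8]]
0.85
0.44
1.71
1.3
knob?  [[0.6306 0.2249 0.09  ]]
```

>>> servo_tool([
  [0.06,0,0,0,0,0,1],
  [0.11,0,0,0,0,0,1],
  [0.14,0,0,0,0,0,1],
  [0.15,0,0,0,0,0,1],
  [0.152,0.0,0,0,0,0,1],
  [0.152,0.0,0,0,0,0,1],
])

```text
clock: 5.38
tcp_pos: [0.4872, 0.2215, 0.0325]
tool_rot: [0.496, 0.505, -0.493, 0.505]
ft_force: [-1.4, -0.5, 0.1]
gripper_width: 0.137
```

>>> servo_tool([
  [0,0.01,0,0,0,0,1],
  [0,0.025,0,0,0,0,1],
  [0,0.04,-0.001,0,0,0,1],
  [0,0.055,-0.001,0,0,0,1],
  [0,0.068,-0.001,0,0,0,1],
  [0,0.075,-0.001,0,0,0,1],
  [0,0.075,-0.001,0,0,0,1],
  [0.002,0.075,-0.001,0,0,0,1],
])

```text
clock: 6.38
tcp_pos: [0.5619, 0.2243, 0.0309]
tool_rot: [0.496, 0.505, -0.493, 0.505]
ft_force: [-0.2, -0.4, -0.8]
gripper_width: 0.136
```

```bash
python3 - <<'E'
from h import *
rel([.561,.222,.028],np.deg2rad(1)); 
d=snap('scene','s2.png'); i=cv2.imread('pics/s2.png')[180:340,120:420]; cv2.imwrite('pics/s2c.png',cv2.resize(i,None,fx=2.6,fy=2.6,interpolation=2))
E
```

```text
t6.38 at [0.5619 0.2243 0.0309] q1,q7 [-0.54 -1.68] F [-0.2 -0.4 -0.8] w 0.136
 shift [ 0.0029 -0.001   0.0023] turn [ 0.004 -0.003 -0.003] alt [-3.14  0.   -0.  ]
```

View pics/s2c.png

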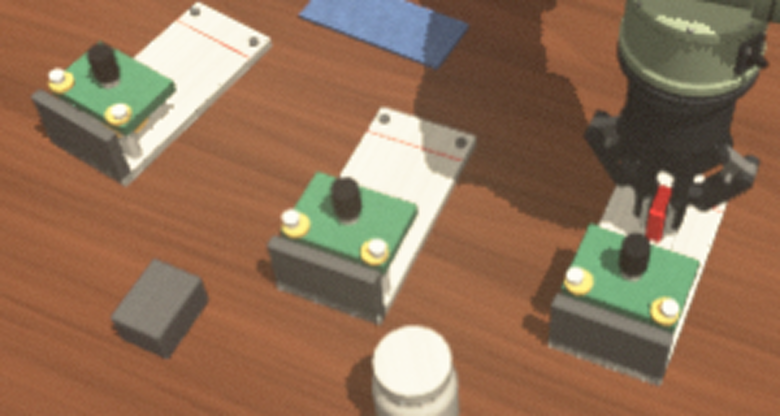

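>>> servo_tool([
  [0.001,0,0,0,0,0,1],
  [0.0025,0,0,0,0,0,1],
  [0.0025,0,0,0,0,0,1],
])

```text
clock: 6.8
tcp_pos: [0.5616, 0.2244, 0.0285]
tool_rot: [0.496, 0.506, -0.493, 0.505]
ft_force: [-4.5, 0.6, 10.3]
gripper_width: 0.137
```

```bash
python3 - <<'E'
from h import *
a=np.load('pics/scene1.png.npy',allow_pickle=True).item();b=np.load('pics/top1.png.npy',allow_pickle=True).item()
for s,t in(((364,278),(257,231)),((253,256),(370,211)),((160,204.5),(502,230))):
    c1,v1=rays(a,[s]);c2,v2=rays(b,[t]);v1=v1[0];v2=v2[0]
    k=np.linalg.lstsq(np.c_[v1,-v2],c2-c1,rcond=None)[0]; p,q=c1+v1*k[0],c2+v2*k[1]; print(((p+q)/2).round(4),np.linalg.norm(p-q).round(4))
rel([.634,.225,.12],np.deg2rad(1))
E
```

```text
[0.6346 0.2247 0.0835] 0.0021
[0.6689 0.0084 0.0802] 0.0024
[ 0.6265 -0.2402  0.0812] 0.0031
t6.80 at [0.5616 0.2244 0.0285] q1,q7 [-0.53 -1.68] F [-4.5  0.6 10.3] w 0.137
 shift [-0.0913  0.0726  0.0007] turn [ 0.004 -0.003 -0.003] alt [-3.14  0.   -0.  ]
```

>>> servo_tool([
  [0,0,0,0,0,0,-0.2],
  [0,0,0,0,0,0,-0.2],
  [0,0,0,0,0,0,-0.2],
  [-0.03,0,0,0,0,0,-0.2],
  [-0.08,0,0,0,0,0,-0.2],
  [-0.11,0.02,0,0,0,0,-0.2],
  [-0.11,0.072,0,0,0,0,-0.2],
  [-0.11,0.072,0,0,0,0,-0.2],
])

```text
clock: 7.8
tcp_pos: [0.6358, 0.2249, 0.1385]
tool_rot: [0.497, 0.505, -0.493, 0.506]
ft_force: [-0.8, -0.1, -0.5]
gripper_width: 0.602
```

```bash
python3 - <<'E'
from h import *
rel([.6343,.225,.065],np.deg2rad(1)); d=snap('wrist','w3.png')
E
```

```text
t7.80 at [0.6358 0.2249 0.1385] q1,q7 [-0.5  -1.73] F [-0.8 -0.1 -0.5] w 0.602
 shift [ 0.0735 -0.0019  0.0001] turn [ 0.004 -0.003 -0.005] alt [-3.14  0.01 -0.  ]
```

View pics/w3.png

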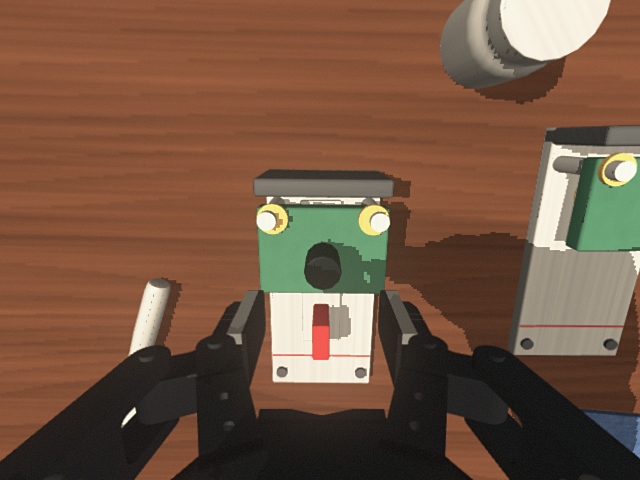

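Knob at (322,265) is centred between the fingers, and the blade handle (321,330) stands upright under the raised ram.

>>> servo_tool([
  [0.03,-0.002,0,0,0,0,-0.2],
  [0.055,-0.002,0,0,0,0,-0.2],
  [0.072,-0.002,0,0,0,0,-0.2],
  [0.073,-0.002,0,0,0,0,-0.2],
  [0.073,-0.002,0,0,0,0,-0.2],
])

```text
clock: 8.48
tcp_pos: [0.6322, 0.2254, 0.0659]
tool_rot: [0.496, 0.505, -0.493, 0.505]
ft_force: [0.1, 0.2, 0.1]
gripper_width: 0.603
```

>>> servo_tool([
  [0,0,0,0,0,0,1],
  [0,0,0,0,0,0,1],
  [0,0,0,0,0,0,1],
  [0,0,0,0,0,0,1],
  [0,0,0,0,0,0,1],
], squeeze=60)

```text
clock: 9.1
tcp_pos: [0.6325, 0.2247, 0.0666]
tool_rot: [0.496, 0.505, -0.493, 0.506]
ft_force: [-1.6, -4.7, 6.3]
gripper_width: 0.239
```

>>> servo_tool([
  [0.002,0,0,0,0,0,1],
  [0.004,0,0,0,0,0,1],
  [0.004,0,0,0,0,0,1],
])

```text
clock: 9.48
tcp_pos: [0.6325, 0.2246, 0.0631]
tool_rot: [0.496, 0.505, -0.493, 0.506]
ft_force: [-2.3, -0.8, 2.5]
gripper_width: 0.246
```

>>> servo_tool([
  [0.002,0,0,0,0,0,1],
  [0.003,0,0,0,0,0,1],
  [0.003,0,0,0,0,0,1],
])

```text
clock: 9.85
tcp_pos: [0.6326, 0.2246, 0.0605]
tool_rot: [0.496, 0.505, -0.493, 0.506]
ft_force: [-3.2, -0.4, 5.2]
gripper_width: 0.234
```

>>> servo_tool([
  [0.001,0,0,0,0,0,1],
  [0.002,0,0,0,0,0,1],
])

```text
clock: 10.1
tcp_pos: [0.6325, 0.2246, 0.0589]
tool_rot: [0.496, 0.505, -0.493, 0.506]
ft_force: [-3.3, -1.8, 6.2]
gripper_width: 0.237
```

>>> servo_tool([
  [0.0015,0,0,0,0,0,1],
])

```text
clock: 10.22
tcp_pos: [0.6325, 0.2246, 0.0579]
tool_rot: [0.496, 0.505, -0.493, 0.506]
ft_force: [-3.2, -1.2, 6.6]
gripper_width: 0.237
```

>>> servo_tool([
  [0.0015,0,0,0,0,0,1],
])

```text
clock: 10.35
tcp_pos: [0.6326, 0.2246, 0.0569]
tool_rot: [0.497, 0.505, -0.493, 0.506]
ft_force: [-4.3, -2.1, 7.5]
gripper_width: 0.239
```

>>> servo_tool([
  [0.0015,0,0,0,0,0,1],
])

```text
clock: 10.48
tcp_pos: [0.6326, 0.2247, 0.0559]
tool_rot: [0.497, 0.505, -0.493, 0.506]
ft_force: [-4.1, -1.2, 6.8]
gripper_width: 0.242
```

>>> servo_tool([
  [0.0015,0,0,0,0,0,1],
])

```text
clock: 10.6
tcp_pos: [0.6326, 0.2246, 0.0548]
tool_rot: [0.497, 0.505, -0.493, 0.506]
ft_force: [-3.7, -2.0, 7.8]
gripper_width: 0.24
```

>>> servo_tool([
  [0.0015,0,0,0,0,0,1],
])

```text
clock: 10.72
tcp_pos: [0.6326, 0.2246, 0.0537]
tool_rot: [0.497, 0.505, -0.493, 0.506]
ft_force: [-5.1, -1.8, 8.0]
gripper_width: 0.237
```

>>> servo_tool([
  [0.0012,0,0,0,0,0,1],
])

```text
clock: 10.85
tcp_pos: [0.6326, 0.2246, 0.0531]
tool_rot: [0.497, 0.505, -0.493, 0.506]
ft_force: [-3.9, -2.2, 9.2]
gripper_width: 0.238
```

>>> servo_tool([
  [0.0012,0,0,0,0,0,1],
])

```text
clock: 10.98
tcp_pos: [0.6326, 0.2246, 0.0526]
tool_rot: [0.497, 0.505, -0.493, 0.506]
ft_force: [-6.1, -1.2, 11.7]
gripper_width: 0.238
```

>>> servo_tool([
  [0.001,0,0,0,0,0,1],
])

```text
clock: 11.1
tcp_pos: [0.6326, 0.2246, 0.0523]
tool_rot: [0.497, 0.505, -0.493, 0.506]
ft_force: [-5.4, -1.5, 11.4]
gripper_width: 0.238
```

>>> servo_tool([
  [0,0,0,0,0,0,1],
  [0,0,0,0,0,0,1],
  [0,0,0,0,0,0,1],
])

```text
clock: 11.48
tcp_pos: [0.6326, 0.2246, 0.0523]
tool_rot: [0.497, 0.505, -0.493, 0.506]
ft_force: [-1.6, -0.8, 1.8]
gripper_width: 0.238
```

>>> servo_tool([
  [0,0,0,0,0,0,-0.2],
  [0,0,0,0,0,0,-0.2],
  [0,0,0,0,0,0,-0.2],
  [-0.03,0,0,0,0,0,-0.2],
  [-0.08,0,0,0,0,0,-0.2],
  [-0.086,-0.03,0,0,0,0,-0.2],
  [-0.086,-0.072,0,0,0,0,-0.2],
  [-0.086,-0.072,0,0,0,0,-0.2],
])

```text
clock: 12.48
tcp_pos: [0.5579, 0.2233, 0.1384]
tool_rot: [0.496, 0.505, -0.493, 0.505]
ft_force: [1.2, 0.0, 0.3]
gripper_width: 0.597
```

```bash
python3 - <<'E'
from h import *
rel([.5616,.2244,.0295],np.deg2rad(1)); d=snap('wrist','w4.png')
H,S,V=cv2.split(cv2.cvtColor(d['img'],cv2.COLOR_RGB2HSV))
fit(d,((H<4)|(H>176))&(S>200)&(V>150),.056,80,3,'red')
E
```

```text
t12.47 at [0.5579 0.2233 0.1384] q1,q7 [-0.57 -1.72] F [1.2 0.  0.3] w 0.597
 shift [ 0.109   0.0034 -0.0006] turn [ 0.004 -0.004 -0.004] alt [-3.14  0.01 -0.01]
```

View pics/w4.png

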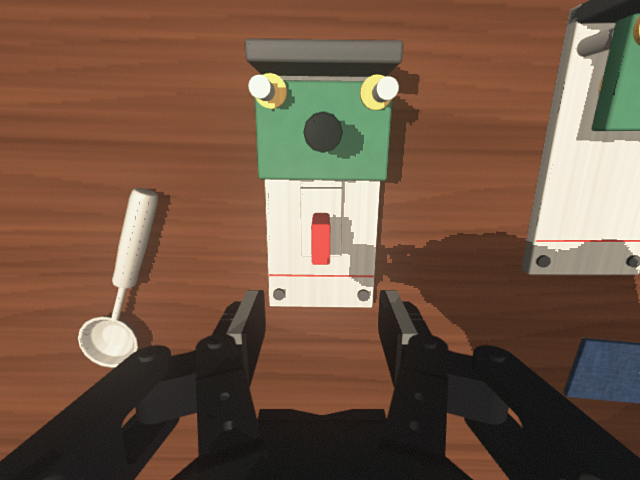

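The handle stands at (320,240), unmoved. The ram is now low over the leaf and the blade is in line with the bed.

>>> servo_tool([
  [0.05,0.003,-0.001,0,0,0,-0.2],
  [0.09,0.003,-0.001,0,0,0,-0.2],
  [0.108,0.003,-0.001,0,0,0,-0.2],
  [0.108,0.003,-0.001,0,0,0,-0.2],
  [0.108,0.003,-0.001,0,0,0,-0.2],
])

```text
clock: 13.15
tcp_pos: [0.5641, 0.2249, 0.0319]
tool_rot: [0.497, 0.505, -0.492, 0.506]
ft_force: [0.1, 0.1, 1.0]
gripper_width: 0.6
```

>>> servo_tool([
  [0,0,0,0,0,0,1],
  [0,0,0,0,0,0,1],
  [0,0,0,0,0,0,1],
  [0,0,0,0,0,0,1],
  [0,0,0,0,0,0,1],
], squeeze=80)

```text
clock: 13.78
tcp_pos: [0.5645, 0.2251, 0.0329]
tool_rot: [0.498, 0.504, -0.491, 0.506]
ft_force: [-2.8, -0.1, 11.5]
gripper_width: 0.131
```

>>> servo_tool([
  [0,-0.002,0,0,0,0,1],
  [0,-0.004,0,0,0,0,1],
  [0,-0.007,0,0,0,0,1],
  [0,-0.01,0,0,0,0,1],
  [0,-0.013,0,0,0,0,1],
  [0,-0.016,0,0,0,0,1],
  [0,-0.018,0,0,0,0,1],
])

```text
clock: 14.65
tcp_pos: [0.5468, 0.2247, 0.0329]
tool_rot: [0.498, 0.504, -0.491, 0.506]
ft_force: [5.0, -0.5, -2.0]
gripper_width: 0.133
```

>>> servo_tool([
  [0,-0.002,0,0,0,0,1],
  [0,-0.004,0,0,0,0,1],
])

```text
clock: 14.9
tcp_pos: [0.5429, 0.2246, 0.0329]
tool_rot: [0.498, 0.504, -0.491, 0.507]
ft_force: [4.6, -0.0, -1.9]
gripper_width: 0.132
```

>>> servo_tool([
  [0,-0.004,0,0,0,0,1],
  [0,-0.009,0,0,0,0,1],
  [0,-0.015,0,0,0,0,1],
  [0,-0.025,0,0,0,0,1],
  [0,-0.037,0,0,0,0,1],
  [0,-0.05,0,0,0,0,1],
  [0,-0.062,0,0,0,0,1],
  [0,-0.065,0,0,0,0,1],
])

```text
clock: 15.9
tcp_pos: [0.4774, 0.2234, 0.0328]
tool_rot: [0.499, 0.504, -0.49, 0.507]
ft_force: [3.6, -0.2, 5.1]
gripper_width: 0.13
```

>>> servo_tool([
  [-0.03,0,0,0,0,0,1],
  [-0.08,0,0.01,0,0,0,1],
  [-0.13,0.01,0.06,0,0,0,1],
  [-0.15,0.02,0.12,0,0,0,1],
  [-0.15,0.035,0.18,0,0,0,1],
  [-0.15,0.042,0.217,0,0,0,1],
  [-0.15,0.042,0.217,0,0,0,1],
  [-0.15,0.042,0.217,0,0,0,1],
])

```text
clock: 16.9
tcp_pos: [0.5217, 0.0075, 0.1818]
tool_rot: [0.498, 0.505, -0.49, 0.506]
ft_force: [-0.9, 0.2, -1.9]
gripper_width: 0.133
```

```bash
python3 - <<'E'
from h import *
rel([.522,.005,.18],np.deg2rad(1.3)); d=snap('wrist','w5.png')
E
```

```text
t16.90 at [0.5217 0.0075 0.1818] q1,q7 [-0.2  -1.38] F [-0.9  0.2 -1.9] w 0.133
 shift [0.0018 0.0002 0.0025] turn [-0.    -0.006 -0.009] alt [ 3.14 -0.01  0.01]
```

View pics/w5.png

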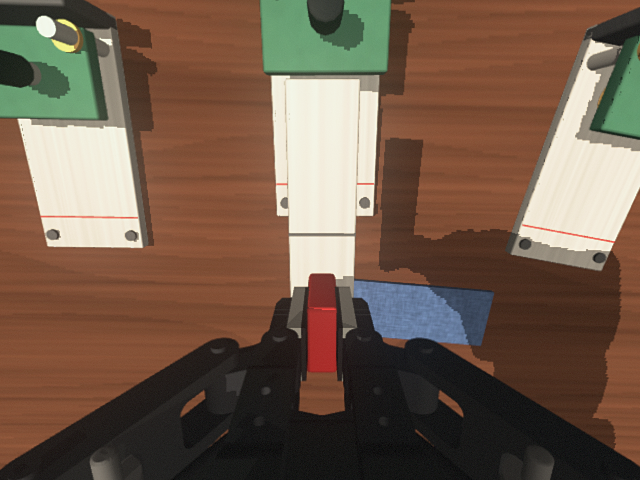

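The blade is over the middle bed: bed front corners about (277,216) and (374,216), leaf tip edge at row 78 from column 286 to 358.

```bash
python3 - <<'E'
from h import *
d=np.load('pics/w5.png.npy',allow_pickle=True).item()
bed=onz(d,[[273,76],[278,216],[381,76],[374,216]],.012)[:,:2]*1000; print('bed',bed.round(1))
z=d['s']['tcp_pos'][2]-.019+.006
lf=onz(d,[[286,78],[290,233],[358,78],[355,233]],z)[:,:2]*1000; print('leaf',lf.round(1))
for a in(bed,lf): 
    for i in(0,2): e=a[i]-a[i+1]; print(np.degrees(np.arctan2(e[1],e[0])).round(2))
E
```

```text
bed [[642.   52.2]
 [523.3  49.9]
 [643.9 -37.2]
 [525.5 -39.4]]
leaf [[618.3  25.3]
 [551.4  23.9]
 [618.9  -4.6]
 [552.1  -6.8]]
1.14
1.09
1.17
1.88
```

>>> servo_tool([
  [0.05,0,0.003,0,0,0,1],
  [0.1,0,0.003,0,0,0,1],
  [0.13,0,0.003,0,0,0,1],
  [0.144,0,0.003,0,0,0,1],
  [0.146,0.0,0.003,0,0,0,1],
  [0.146,0.0,0.003,0,0,0,1],
])

```text
clock: 17.7
tcp_pos: [0.5237, 0.0061, 0.0368]
tool_rot: [0.498, 0.505, -0.49, 0.507]
ft_force: [-0.1, -0.5, -1.7]
gripper_width: 0.134
```

>>> servo_tool([
  [0,0.01,0,0,0,0,1],
  [0,0.025,0,0,0,0,1],
  [0,0.04,0,0,0,0,1],
  [0,0.055,0,0,0,0,1],
  [0,0.068,0,0,0,0,1],
  [0,0.078,0,0,0,0,1],
  [0,0.078,0,0,0,0,1],
  [0.001,0.078,0,0,0,0,1],
])

```text
clock: 18.7
tcp_pos: [0.6016, 0.008, 0.0369]
tool_rot: [0.498, 0.505, -0.49, 0.507]
ft_force: [-0.6, -0.9, -1.0]
gripper_width: 0.133
```

>>> servo_tool([
  [0.001,0,0,0,0,0,1],
  [0.002,0,0,0,0,0,1],
  [0.003,0,0,0,0,0,1],
])

```text
clock: 19.08
tcp_pos: [0.6016, 0.0079, 0.0339]
tool_rot: [0.498, 0.505, -0.49, 0.507]
ft_force: [0.7, 0.4, -1.7]
gripper_width: 0.138
```

>>> servo_tool([
  [0.001,0,0.001,0,0,0,1],
  [0.002,0,0.001,0,0,0,1],
  [0.002,0,0.001,0,0,0,1],
])

```text
clock: 19.45
tcp_pos: [0.6017, 0.0073, 0.0329]
tool_rot: [0.499, 0.505, -0.489, 0.507]
ft_force: [-6.0, 3.5, 20.8]
gripper_width: 0.131
```

>>> servo_tool([
  [0.001,0,0,0,0,0,1],
  [0.001,0,0,0,0,0,1],
])

```text
clock: 19.7
tcp_pos: [0.6017, 0.0073, 0.0329]
tool_rot: [0.499, 0.505, -0.489, 0.507]
ft_force: [-7.0, 1.4, 20.6]
gripper_width: 0.13
```

>>> servo_tool([
  [0,0,0,0,0,0,-0.2],
  [0,0,0,0,0,0,-0.2],
  [0,0,0,0,0,0,-0.2],
  [-0.03,0,0,0,0,0,-0.2],
  [-0.08,0,0,0,0,0,-0.2],
  [-0.105,0.02,0,0,0,0,-0.2],
  [-0.105,0.067,0,0,0,0,-0.2],
  [-0.105,0.067,0,0,0,0,-0.2],
])

```text
clock: 20.7
tcp_pos: [0.6694, 0.0083, 0.1383]
tool_rot: [0.499, 0.504, -0.489, 0.508]
ft_force: [-1.1, 0.7, -0.4]
gripper_width: 0.601
```

```bash
python3 - <<'E'
from h import *
rel([.669,.0083,.065],np.deg2rad(1.2)); d=snap('wrist','w6.png')
E
```

```text
t20.70 at [0.6694 0.0083 0.1383] q1,q7 [-0.15 -1.42] F [-1.1  0.7 -0.4] w 0.601
 shift [ 0.0733 -0.0014  0.0004] turn [ 0.003 -0.007 -0.014] alt [-3.14  0.02 -0.01]
```

View pics/w6.png

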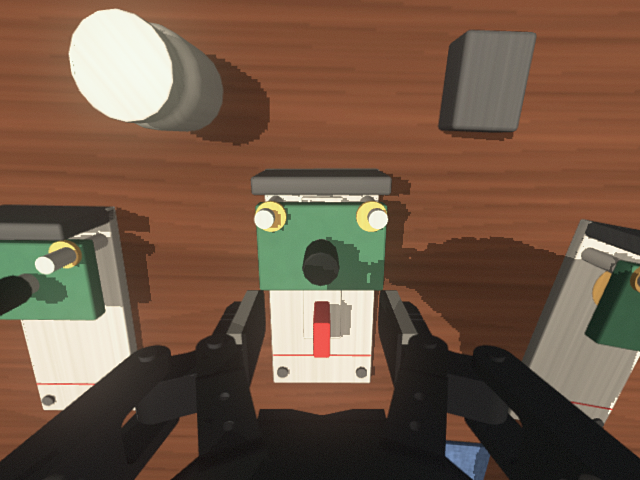

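Knob (321,262) is centred, and the handle (321,330) stands on the middle press. Tin and block are well clear.

>>> servo_tool([
  [0.03,-0.001,0,0,-0.007,-0.014,-0.2],
  [0.055,-0.001,0,0,-0.007,-0.014,-0.2],
  [0.072,-0.001,0,0,-0.007,-0.014,-0.2],
  [0.073,-0.001,0,0,-0.007,-0.014,-0.2],
  [0.073,-0.001,0,0,-0.007,-0.014,-0.2],
])

```text
clock: 21.38
tcp_pos: [0.6678, 0.0084, 0.0658]
tool_rot: [0.494, 0.506, -0.495, 0.506]
ft_force: [0.2, 0.1, 0.5]
gripper_width: 0.6
```

>>> servo_tool([
  [0,0,0,0,0,0,1],
  [0,0,0,0,0,0,1],
  [0,0,0,0,0,0,1],
  [0,0,0,0,0,0,1],
  [0,0,0,0,0,0,1],
], squeeze=60)

```text
clock: 22.0
tcp_pos: [0.6681, 0.0091, 0.0666]
tool_rot: [0.494, 0.506, -0.494, 0.506]
ft_force: [-2.3, 3.9, 6.8]
gripper_width: 0.237
```

>>> servo_tool([
  [0.002,0,0,0,0,0,1],
  [0.004,0,0,0,0,0,1],
  [0.005,0,0,0,0,0,1],
])

```text
clock: 22.38
tcp_pos: [0.6681, 0.0092, 0.0622]
tool_rot: [0.494, 0.506, -0.494, 0.506]
ft_force: [-3.0, 1.0, 7.1]
gripper_width: 0.234
```

>>> servo_tool([
  [0.0015,0,0,0,0,0,1],
])

```text
clock: 22.5
tcp_pos: [0.6681, 0.0092, 0.0613]
tool_rot: [0.494, 0.506, -0.494, 0.506]
ft_force: [-3.3, 0.3, 6.3]
gripper_width: 0.236
```

>>> servo_tool([
  [0.0015,0,0,0,0,0,1],
])

```text
clock: 22.62
tcp_pos: [0.6681, 0.0092, 0.0605]
tool_rot: [0.494, 0.506, -0.494, 0.506]
ft_force: [-3.4, 1.4, 7.4]
gripper_width: 0.236
```

>>> servo_tool([
  [0.0015,0,0,0,0,0,1],
])

```text
clock: 22.75
tcp_pos: [0.6681, 0.0092, 0.0596]
tool_rot: [0.494, 0.506, -0.494, 0.506]
ft_force: [-3.6, 0.5, 6.8]
gripper_width: 0.234
```

>>> servo_tool([
  [0.0015,0,0,0,0,0,1],
])

```text
clock: 22.88
tcp_pos: [0.6681, 0.0092, 0.0588]
tool_rot: [0.494, 0.506, -0.494, 0.506]
ft_force: [-4.4, 1.1, 6.4]
gripper_width: 0.24
```

>>> servo_tool([
  [0.0015,0,0,0,0,0,1],
])

```text
clock: 23.0
tcp_pos: [0.6681, 0.0092, 0.0579]
tool_rot: [0.494, 0.506, -0.493, 0.506]
ft_force: [-4.3, -0.1, 7.0]
gripper_width: 0.236
```

>>> servo_tool([
  [0.0015,0,0,0,0,0,1],
])

```text
clock: 23.12
tcp_pos: [0.6681, 0.0092, 0.0571]
tool_rot: [0.494, 0.506, -0.493, 0.506]
ft_force: [-2.7, 1.2, 6.9]
gripper_width: 0.237
```

>>> servo_tool([
  [0.0015,0,0,0,0,0,1],
])

```text
clock: 23.25
tcp_pos: [0.6682, 0.0092, 0.0562]
tool_rot: [0.494, 0.506, -0.493, 0.506]
ft_force: [-3.2, 1.0, 7.8]
gripper_width: 0.24
```

>>> servo_tool([
  [0.0015,0,0,0,0,0,1],
])

```text
clock: 23.38
tcp_pos: [0.6681, 0.0092, 0.0554]
tool_rot: [0.495, 0.506, -0.493, 0.506]
ft_force: [-4.2, 0.6, 8.8]
gripper_width: 0.236
```

>>> servo_tool([
  [0.0015,0,0,0,0,0,1],
])

```text
clock: 23.5
tcp_pos: [0.6682, 0.0092, 0.0547]
tool_rot: [0.495, 0.506, -0.493, 0.506]
ft_force: [-4.1, 1.5, 10.0]
gripper_width: 0.237
```

>>> servo_tool([
  [0.0013,0,0,0,0,0,1],
])

```text
clock: 23.62
tcp_pos: [0.6682, 0.0092, 0.0543]
tool_rot: [0.495, 0.506, -0.493, 0.506]
ft_force: [-4.9, 1.2, 11.5]
gripper_width: 0.237
```

>>> servo_tool([
  [0,0,0,0,0,0,1],
  [0,0,0,0,0,0,1],
  [0,0,0,0,0,0,1],
])

```text
clock: 24.0
tcp_pos: [0.6681, 0.0092, 0.0544]
tool_rot: [0.495, 0.506, -0.493, 0.506]
ft_force: [-0.5, 1.6, -1.0]
gripper_width: 0.235
```

>>> servo_tool([
  [0,0,0,0,0,0,-0.2],
  [0,0,0,0,0,0,-0.2],
  [0,0,0,0,0,0,-0.2],
  [-0.03,0,0,0,0,0,-0.2],
  [-0.08,0,0,0,0,0,-0.2],
  [-0.084,-0.03,0,0,0,0,-0.2],
  [-0.084,-0.066,0,0,0,0,-0.2],
  [-0.084,-0.066,0,0,0,0,-0.2],
])

```text
clock: 25.0
tcp_pos: [0.6005, 0.0075, 0.1389]
tool_rot: [0.495, 0.506, -0.493, 0.506]
ft_force: [1.4, 0.0, 0.3]
gripper_width: 0.6
```

```bash
python3 - <<'E'
from h import *
rel([.6017,.0073,.031],np.deg2rad(1.2)); d=snap('wrist','w7.png')
H,S,V=cv2.split(cv2.cvtColor(d['img'],cv2.COLOR_RGB2HSV))
r=((H<6)|(H>174))&(S>150)&(V>100)
print([(c[:,0].min(0),c[:,0].max(0)) for c in blobs(r,200)])
d=np.load('pics/w4.png.npy',allow_pickle=True).item()
H,S,V=cv2.split(cv2.cvtColor(d['img'],cv2.COLOR_RGB2HSV))
r=((H<6)|(H>174))&(S>150)&(V>100)
print([(c[:,0].min(0),c[:,0].max(0)) for c in blobs(r,200)])
E
```

```text
t25.00 at [0.6005 0.0075 0.1389] q1,q7 [-0.18 -1.39] F [1.4 0.  0.3] w 0.6
 shift [0.1079 0.0011 0.0003] turn [ 0.003 -0.001 -0.001] alt [-3.14  0.   -0.  ]
[(array([313, 220], dtype=int32), array([330, 270], dtype=int32))]
[(array([312, 217], dtype=int32), array([329, 263], dtype=int32))]
```

>>> servo_tool([
  [0.05,0.001,0,0,0,0,-0.2],
  [0.09,0.001,0,0,0,0,-0.2],
  [0.108,0.001,0,0,0,0,-0.2],
  [0.109,0.001,0,0,0,0,-0.2],
  [0.109,0,0,0,0,0,-0.2],
])

```text
clock: 25.68
tcp_pos: [0.603, 0.0077, 0.0311]
tool_rot: [0.495, 0.505, -0.493, 0.507]
ft_force: [-0.7, 0.3, 0.5]
gripper_width: 0.603
```

>>> servo_tool([
  [0,0,0,0,0,0,1],
  [0,0,0,0,0,0,1],
  [0,0,0,0,0,0,1],
  [0,0,0,0,0,0,1],
  [0,0,0,0,0,0,1],
], squeeze=80)

```text
clock: 26.3
tcp_pos: [0.6034, 0.0077, 0.032]
tool_rot: [0.496, 0.505, -0.492, 0.507]
ft_force: [-1.9, 0.9, 11.5]
gripper_width: 0.135
```

>>> servo_tool([
  [0,-0.002,0,0,0,0,1],
  [0,-0.004,0,0,0,0,1],
  [0,-0.007,0,0,0,0,1],
  [0,-0.01,0,0,0,0,1],
  [0,-0.013,0,0,0,0,1],
  [0,-0.016,0,0,0,0,1],
  [0,-0.018,0,0,0,0,1],
])

```text
clock: 27.18
tcp_pos: [0.5854, 0.0072, 0.032]
tool_rot: [0.496, 0.505, -0.492, 0.507]
ft_force: [5.3, 0.2, -0.3]
gripper_width: 0.135
```

>>> servo_tool([
  [0,-0.002,0,0,0,0,1],
  [0,-0.004,0,0,0,0,1],
])

```text
clock: 27.42
tcp_pos: [0.5813, 0.0071, 0.032]
tool_rot: [0.496, 0.505, -0.492, 0.507]
ft_force: [5.6, 0.8, -0.4]
gripper_width: 0.134
```

>>> servo_tool([
  [0,-0.004,0,0,0,0,1],
  [0,-0.009,0,0,0,0,1],
  [0,-0.015,0,0,0,0,1],
  [0,-0.025,0,0,0,0,1],
  [0,-0.037,0,0,0,0,1],
  [0,-0.05,0,0,0,0,1],
  [0,-0.058,0,0,0,0,1],
  [0,-0.06,0,0,0,0,1],
])

```text
clock: 28.42
tcp_pos: [0.5212, 0.0056, 0.032]
tool_rot: [0.496, 0.505, -0.492, 0.507]
ft_force: [3.8, 0.3, 5.5]
gripper_width: 0.134
```

>>> servo_tool([
  [-0.03,0,0,0,0,0,1],
  [-0.08,-0.01,0.01,0.05,0,0,1],
  [-0.13,-0.02,0.06,0.1,0,0,1],
  [-0.15,-0.03,0.12,0.15,0,0,1],
  [-0.15,-0.041,0.18,0.188,0,0,1],
  [-0.15,-0.041,0.221,0.188,0,0,1],
  [-0.15,-0.041,0.221,0.188,0,0,1],
  [-0.15,-0.041,0.221,0.188,0,0,1],
])

```text
clock: 29.42
tcp_pos: [0.4841, -0.2157, 0.181]
tool_rot: [0.541, 0.457, -0.537, 0.458]
ft_force: [-0.2, 2.4, -1.7]
gripper_width: 0.137
```

```bash
python3 - <<'E'
from h import *
rel([.4867,-.2162,.18],np.deg2rad(-9.6)); d=snap('wrist','w8.png')
E
```

```text
t29.43 at [ 0.4841 -0.2157  0.181 ] q1,q7 [ 0.24 -1.14] F [-0.2  2.4 -1.7] w 0.137
 shift [0.001  0.0027 0.    ] turn [ 0.004 -0.004 -0.005] alt [-3.14  0.01 -0.01]
```

View pics/w8.png

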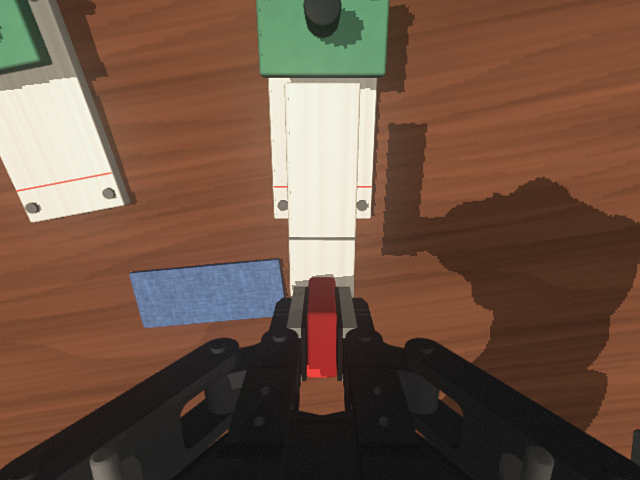

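The blade is over the right bed: bed front corners about (274,218) and (372,218), leaf tip edge at row 82 from column 285 to 358.

```bash
python3 - <<'E'
from h import *
d=np.load('pics/w8.png.npy',allow_pickle=True).item()
bed=onz(d,[[269,78],[274,218],[377,78],[372,218]],.012)
lf=onz(d,[[285,82],[289,237],[358,82],[355,237]],d['s']['tcp_pos'][2]-.02+.006)
R=Ro.from_quat(d['s']['tool_rot'])
for a in (bed,lf): print((R.inv().apply(a-d['s']['tcp_pos'])[:,1:]*1000).round(1))   # tool y,z
E
```

```text
[[117.8 -44.1]
 [ -0.9 -44.9]
 [117.7  45.1]
 [ -0.8  46.2]]
[[ 95.2 -16. ]
 [ 27.6 -16.2]
 [ 95.2  14.5]
 [ 27.6  15.3]]
```

>>> servo_tool([
  [0.05,0,0.001,0,0,0,1],
  [0.1,0,0.001,0,0,0,1],
  [0.13,0,0.001,0,0,0,1],
  [0.144,0,0.001,0,0,0,1],
  [0.146,0.0,0.001,0,0,0,1],
  [0.146,0.0,0.001,0,0,0,1],
])

```text
clock: 30.22
tcp_pos: [0.4854, -0.2159, 0.036]
tool_rot: [0.541, 0.457, -0.537, 0.459]
ft_force: [1.3, 0.1, -0.5]
gripper_width: 0.135
```

>>> servo_tool([
  [0,0.01,0,0,0,0,1],
  [0,0.025,0,0,0,0,1],
  [0,0.04,0,0,0,0,1],
  [0,0.055,0,0,0,0,1],
  [0,0.068,0,0,0,0,1],
  [0,0.076,0,0,0,0,1],
  [0,0.076,0,0,0,0,1],
  [0.001,0.076,0,0,0,0,1],
])

```text
clock: 31.22
tcp_pos: [0.5602, -0.2282, 0.0356]
tool_rot: [0.541, 0.457, -0.537, 0.459]
ft_force: [0.3, 0.1, -1.8]
gripper_width: 0.132
```

>>> servo_tool([
  [0.001,0,0,0,0,0,1],
  [0.002,0,0,0,0,0,1],
  [0.003,0,0,0,0,0,1],
])

```text
clock: 31.6
tcp_pos: [0.5601, -0.2282, 0.0325]
tool_rot: [0.541, 0.457, -0.537, 0.459]
ft_force: [0.3, 0.7, -1.8]
gripper_width: 0.133
```

```bash
python3 - <<'E'
from h import *
rel([.6267,-.2399,.138],np.deg2rad(-9.6))
E
```

```text
t31.60 at [ 0.5601 -0.2282  0.0325] q1,q7 [ 0.25 -1.14] F [ 0.3  0.7 -1.8] w 0.133
 shift [-0.1051  0.0682  0.0004] turn [ 0.005 -0.003 -0.006] alt [-3.14  0.01 -0.01]
```

>>> servo_tool([
  [0.001,0,0,0,0,0,1],
  [0.002,0,0,0,0,0,1],
  [0.002,0,0,0,0,0,1],
])

```text
clock: 31.98
tcp_pos: [0.5602, -0.2282, 0.032]
tool_rot: [0.541, 0.457, -0.537, 0.459]
ft_force: [-7.8, 4.7, 29.0]
gripper_width: 0.132
```

>>> servo_tool([
  [0,0,0,0,0,0,-0.2],
  [0,0,0,0,0,0,-0.2],
  [0,0,0,0,0,0,-0.2],
  [-0.03,0,0,0,0,0,-0.2],
  [-0.08,0,0,0,0,0,-0.2],
  [-0.107,0.02,0,0,0,0,-0.2],
  [-0.107,0.067,0,0,0,0,-0.2],
  [-0.107,0.067,0,0,0,0,-0.2],
])

```text
clock: 32.98
tcp_pos: [0.6276, -0.2391, 0.139]
tool_rot: [0.541, 0.457, -0.536, 0.459]
ft_force: [-0.0, -0.5, -1.2]
gripper_width: 0.602
```

```bash
python3 - <<'E'
from h import *
rel([.6267,-.2399,.064],np.deg2rad(-9.6)); d=snap('wrist','w9.png')
E
```

```text
t32.98 at [ 0.6276 -0.2391  0.139 ] q1,q7 [ 0.22 -1.23] F [-0.  -0.5 -1.2] w 0.602
 shift [ 0.0749 -0.0014  0.0012] turn [ 0.006 -0.003 -0.008] alt [-3.14  0.01 -0.01]
```

View pics/w9.png

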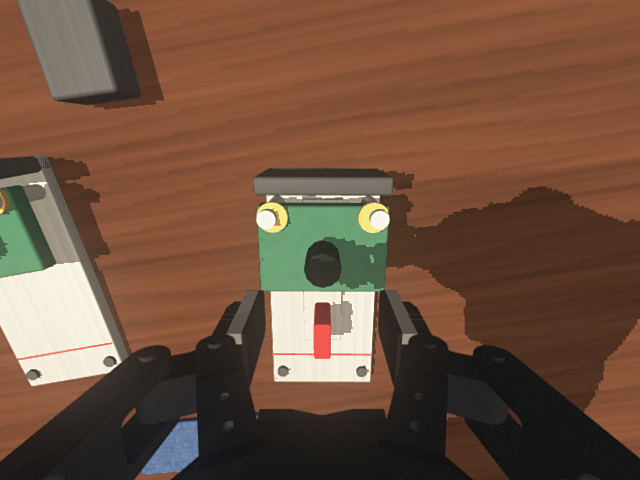

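Knob (323,263) is centred, handle at (322,330), blade in on the right press.

>>> servo_tool([
  [0.03,-0.001,0.001,0,0,-0.006,-0.2],
  [0.055,-0.001,0.001,0,0,-0.006,-0.2],
  [0.072,-0.001,0.001,0,0,-0.006,-0.2],
  [0.074,-0.001,0.001,0,0,-0.006,-0.2],
  [0.074,-0.001,0.001,0,0,-0.006,-0.2],
])

```text
clock: 33.65
tcp_pos: [0.6253, -0.24, 0.0653]
tool_rot: [0.54, 0.458, -0.538, 0.457]
ft_force: [1.3, -0.3, -0.1]
gripper_width: 0.597
```

>>> servo_tool([
  [0,0,0,0,0,0,1],
  [0,0,0,0,0,0,1],
  [0,0,0,0,0,0,1],
  [0,0,0,0,0,0,1],
  [0,0,0,0,0,0,1],
], squeeze=60)

```text
clock: 34.28
tcp_pos: [0.6258, -0.2392, 0.0661]
tool_rot: [0.54, 0.459, -0.537, 0.457]
ft_force: [-0.2, 5.9, 7.0]
gripper_width: 0.238
```

>>> servo_tool([
  [0.002,0,0,0,0,0,1],
  [0.004,0,0,0,0,0,1],
  [0.005,0,0,0,0,0,1],
])

```text
clock: 34.65
tcp_pos: [0.6258, -0.2392, 0.0617]
tool_rot: [0.54, 0.458, -0.537, 0.457]
ft_force: [-3.7, 2.1, 7.1]
gripper_width: 0.242
```

>>> servo_tool([
  [0.0015,0,0,0,0,0,1],
])

```text
clock: 34.78
tcp_pos: [0.6258, -0.2391, 0.0609]
tool_rot: [0.54, 0.458, -0.537, 0.458]
ft_force: [-3.2, 1.9, 7.2]
gripper_width: 0.242
```

>>> servo_tool([
  [0.0015,0,0,0,0,0,1],
])

```text
clock: 34.9
tcp_pos: [0.6258, -0.2392, 0.0601]
tool_rot: [0.54, 0.458, -0.537, 0.458]
ft_force: [-2.3, 2.3, 6.8]
gripper_width: 0.241
```

>>> servo_tool([
  [0.0015,0,0,0,0,0,1],
])

```text
clock: 35.02
tcp_pos: [0.6258, -0.2391, 0.0593]
tool_rot: [0.54, 0.458, -0.537, 0.458]
ft_force: [-3.8, 2.2, 7.3]
gripper_width: 0.24
```

>>> servo_tool([
  [0.0015,0,0,0,0,0,1],
])

```text
clock: 35.15
tcp_pos: [0.6258, -0.2392, 0.0584]
tool_rot: [0.54, 0.458, -0.537, 0.458]
ft_force: [-3.4, 1.7, 5.9]
gripper_width: 0.235
```

>>> servo_tool([
  [0.0015,0,0,0,0,0,1],
])

```text
clock: 35.28
tcp_pos: [0.6258, -0.2392, 0.0576]
tool_rot: [0.54, 0.458, -0.537, 0.458]
ft_force: [-3.6, 1.8, 6.5]
gripper_width: 0.238
```

>>> servo_tool([
  [0.0015,0,0,0,0,0,1],
])

```text
clock: 35.4
tcp_pos: [0.6258, -0.2392, 0.0568]
tool_rot: [0.54, 0.458, -0.537, 0.458]
ft_force: [-3.3, 1.9, 6.4]
gripper_width: 0.233
```

>>> servo_tool([
  [0.0015,0,0,0,0,0,1],
])

```text
clock: 35.52
tcp_pos: [0.6258, -0.2392, 0.056]
tool_rot: [0.541, 0.458, -0.537, 0.458]
ft_force: [-4.1, 2.2, 6.6]
gripper_width: 0.242
```

>>> servo_tool([
  [0.0015,0,0,0,0,0,1],
])

```text
clock: 35.65
tcp_pos: [0.6258, -0.2392, 0.0552]
tool_rot: [0.541, 0.458, -0.537, 0.458]
ft_force: [-2.5, 1.8, 6.8]
gripper_width: 0.238
```

>>> servo_tool([
  [0.0015,0,0,0,0,0,1],
])

```text
clock: 35.78
tcp_pos: [0.6258, -0.2392, 0.0543]
tool_rot: [0.541, 0.458, -0.537, 0.458]
ft_force: [-2.8, 1.6, 7.2]
gripper_width: 0.239
```

>>> servo_tool([
  [0.0015,0,0,0,0,0,1],
])

```text
clock: 35.9
tcp_pos: [0.6258, -0.2392, 0.0535]
tool_rot: [0.541, 0.458, -0.537, 0.458]
ft_force: [-2.9, 2.2, 6.8]
gripper_width: 0.239
```

>>> servo_tool([
  [0.0015,0,0,0,0,0,1],
])

```text
clock: 36.02
tcp_pos: [0.6259, -0.2392, 0.0528]
tool_rot: [0.541, 0.458, -0.537, 0.458]
ft_force: [-3.5, 4.1, 9.2]
gripper_width: 0.239
```

>>> servo_tool([
  [0.0013,0,0,0,0,0,1],
])

```text
clock: 36.15
tcp_pos: [0.6259, -0.2392, 0.0523]
tool_rot: [0.541, 0.458, -0.537, 0.458]
ft_force: [-5.4, 1.9, 10.1]
gripper_width: 0.24
```

>>> servo_tool([
  [0.0013,0,0,0,0,0,1],
])

```text
clock: 36.28
tcp_pos: [0.6259, -0.2391, 0.0519]
tool_rot: [0.541, 0.458, -0.537, 0.458]
ft_force: [-5.1, 2.4, 11.0]
gripper_width: 0.24
```

>>> servo_tool([
  [0,0,0,0,0,0,1],
  [0,0,0,0,0,0,1],
  [0,0,0,0,0,0,1],
])

```text
clock: 36.65
tcp_pos: [0.6258, -0.2391, 0.0519]
tool_rot: [0.541, 0.458, -0.537, 0.458]
ft_force: [-0.1, 1.9, -0.1]
gripper_width: 0.238
```

>>> servo_tool([
  [0,0,0,0,0,0,-0.2],
  [0,0,0,0,0,0,-0.2],
  [0,0,0,0,0,0,-0.2],
  [-0.03,0,0,0,0,0,-0.2],
  [-0.08,0,0,0,0,0,-0.2],
  [-0.086,-0.03,0,0,0,0,-0.2],
  [-0.086,-0.066,0,0,0,0,-0.2],
  [-0.086,-0.066,0,0,0,0,-0.2],
])

```text
clock: 37.65
tcp_pos: [0.5587, -0.2289, 0.1383]
tool_rot: [0.541, 0.458, -0.537, 0.458]
ft_force: [0.7, -0.8, 0.3]
gripper_width: 0.602
```

```bash
python3 - <<'E'
from h import *
rel([.5602,-.2282,.030],np.deg2rad(-9.6)); d=snap('wrist','w10.png')
H,S,V=cv2.split(cv2.cvtColor(d['img'],cv2.COLOR_RGB2HSV))
r=((H<6)|(H>174))&(S>150)&(V>100)
print([(c[:,0].min(0),c[:,0].max(0)) for c in blobs(r,200)])
E
```

```text
t37.65 at [ 0.5587 -0.2289  0.1383] q1,q7 [ 0.23 -1.17] F [ 0.7 -0.8  0.3] w 0.602
 shift [ 0.1083  0.001  -0.0005] turn [ 0.005 -0.004 -0.004] alt [-3.14  0.01 -0.01]
[(array([312, 231], dtype=int32), array([329, 273], dtype=int32))]
```

>>> servo_tool([
  [0.05,0,0,0,0,0,-0.2],
  [0.09,0,0,0,0,0,-0.2],
  [0.108,0,0,0,0,0,-0.2],
  [0.109,0,0,0,0,0,-0.2],
  [0.109,-0.001,0,0,0,0,-0.2],
])

```text
clock: 38.33
tcp_pos: [0.5605, -0.2287, 0.0305]
tool_rot: [0.541, 0.457, -0.536, 0.459]
ft_force: [-0.3, -0.4, -0.7]
gripper_width: 0.6
```

>>> servo_tool([
  [0,0,0,0,0,0,1],
  [0,0,0,0,0,0,1],
  [0,0,0,0,0,0,1],
  [0,0,0,0,0,0,1],
  [0,0,0,0,0,0,1],
], squeeze=80)

```text
clock: 38.95
tcp_pos: [0.5609, -0.2289, 0.0314]
tool_rot: [0.541, 0.457, -0.536, 0.459]
ft_force: [-2.6, 1.7, 11.1]
gripper_width: 0.132
```

>>> servo_tool([
  [0,-0.002,0,0,0,0,1],
  [0,-0.004,0,0,0,0,1],
  [0,-0.007,0,0,0,0,1],
  [0,-0.01,0,0,0,0,1],
  [0,-0.013,0,0,0,0,1],
  [0,-0.016,0,0,0,0,1],
  [0,-0.018,0,0,0,0,1],
])

```text
clock: 39.83
tcp_pos: [0.5433, -0.2261, 0.0315]
tool_rot: [0.542, 0.456, -0.536, 0.46]
ft_force: [5.6, -1.7, -0.3]
gripper_width: 0.129
```

>>> servo_tool([
  [0,-0.002,0,0,0,0,1],
  [0,-0.004,0,0,0,0,1],
])

```text
clock: 40.08
tcp_pos: [0.5393, -0.2255, 0.0315]
tool_rot: [0.542, 0.456, -0.536, 0.46]
ft_force: [5.0, -1.2, -0.8]
gripper_width: 0.134
```

>>> servo_tool([
  [0,-0.004,0,0,0,0,1],
  [0,-0.009,0,0,0,0,1],
  [0,-0.015,0,0,0,0,1],
  [0,-0.025,0,0,0,0,1],
  [0,-0.037,0,0,0,0,1],
  [0,-0.05,0,0,0,0,1],
  [0,-0.058,0,0,0,0,1],
  [0,-0.06,0,0,0,0,1],
])

```text
clock: 41.08
tcp_pos: [0.4795, -0.2159, 0.0313]
tool_rot: [0.542, 0.456, -0.536, 0.46]
ft_force: [4.7, -0.5, 5.7]
gripper_width: 0.134
```

>>> servo_tool([
  [-0.03,-0.01,0,0,0,0,1],
  [-0.08,-0.02,-0.01,-0.18,0,0,1],
  [-0.12,-0.04,-0.03,-0.36,0,0,1],
  [-0.12,-0.06,-0.05,-0.54,0,0,1],
  [-0.12,-0.074,-0.07,-0.72,0,0,1],
  [-0.12,-0.074,-0.083,-0.9,0,0,1],
  [-0.12,-0.074,-0.083,-1.08,0,0,1],
  [-0.12,-0.074,-0.083,-1.26,0,0,1],
])

```text
clock: 42.08
tcp_pos: [0.4174, -0.122, 0.1507]
tool_rot: [0.164, 0.685, -0.162, 0.691]
ft_force: [0.4, 0.5, -1.6]
gripper_width: 0.135
```

>>> servo_tool([
  [0,0,0,-0.18,0,0,1],
  [0,0,0,-0.36,0,0,1],
  [0,0,0,-0.4,0,0,1],
  [0,0,0,-0.4,0,0,1],
])

```text
clock: 42.58
tcp_pos: [0.4169, -0.1221, 0.1506]
tool_rot: [0.025, 0.704, -0.024, 0.709]
ft_force: [-0.2, 0.4, -1.1]
gripper_width: 0.133
```

```bash
python3 - <<'E'
from h import *
rel([.4208,-.122,.03],np.deg2rad(86.2)); d=snap('wrist','w11.png')
E
```

```text
t42.58 at [ 0.4169 -0.1221  0.1506] q1,q7 [ 0.35 -0.2 ] F [-0.2  0.4 -1.1] w 0.133
 shift [0.1207 0.     0.003 ] turn [-0.003  0.007 -0.002] alt [ 3.14 -0.   -0.01]
```

View pics/w11.png

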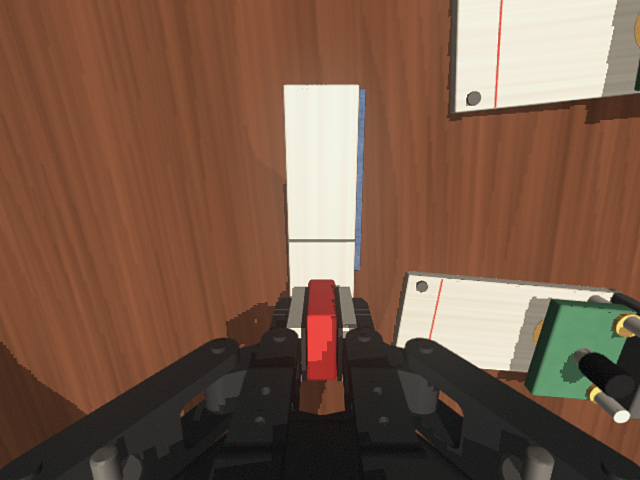

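The blade is over the pad, with the blue edge showing at (361,180) on the right, so about 3 mm still to go in +x.

>>> servo_tool([
  [0.04,0,0.003,0,0,0,1],
  [0.08,0,0.003,0,0,0,1],
  [0.11,0,0.003,0,0,0,1],
  [0.12,0,0.003,0,0,0,1],
  [0.122,0,0.003,0,0,0,1],
  [0.122,0,0.003,0,0,0,1],
])

```text
clock: 43.38
tcp_pos: [0.4213, -0.1222, 0.0295]
tool_rot: [0.025, 0.704, -0.024, 0.71]
ft_force: [-0.6, 0.1, -1.4]
gripper_width: 0.136
```

>>> servo_tool([
  [0.001,0,0,0,0,0,1],
  [0.002,0,0,0,0,0,1],
  [0.0025,0,0,0,0,0,1],
])

```text
clock: 43.75
tcp_pos: [0.4214, -0.1222, 0.0271]
tool_rot: [0.025, 0.704, -0.024, 0.71]
ft_force: [-0.0, 0.2, -1.1]
gripper_width: 0.133
```

>>> servo_tool([
  [0.001,0,0,0,0,0,1],
  [0.002,0,0,0,0,0,1],
  [0.002,0,0,0,0,0,1],
])

```text
clock: 44.12
tcp_pos: [0.4215, -0.1224, 0.0254]
tool_rot: [0.025, 0.703, -0.024, 0.71]
ft_force: [-0.5, -1.4, 12.2]
gripper_width: 0.132
```

>>> servo_tool([
  [0,0,0,0,0,0,-0.2],
  [0,0,0,0,0,0,-0.2],
  [0,0,0,0,0,0,-0.2],
  [-0.03,0,0,0,0,0,-0.2],
  [-0.08,0,0,0,0,0,-0.2],
  [-0.14,-0.03,0,0,0,0,-0.2],
  [-0.16,-0.08,0,0,0,0,-0.2],
  [-0.16,-0.1,0,0,0,0,-0.2],
])

```text
clock: 45.12
tcp_pos: [0.4126, -0.2254, 0.1869]
tool_rot: [0.026, 0.702, -0.026, 0.711]
ft_force: [0.9, 0.8, -0.7]
gripper_width: 0.601
```

```bash
python3 - <<'E'
from h import *
d=snap('wrist','w12.png')
H,S,V=cv2.split(cv2.cvtColor(d['img'],cv2.COLOR_RGB2HSV))
fit(d,(S<60)&(V>130),.012,1500,7,'white')
fit(d,((H>100)&(H<130)&(S>70)),.006,150,3,'blue')
t=snap('top','t12.png')
cv2.imwrite('pics/tc.png',cv2.imread('pics/t12.png')[130:370,140:560])
a=np.load('pics/top1.png.npy',allow_pickle=True).item()
E
```

```text
white px [486. 195.] ctr [ 574.7 -229.8] size [ 90.1 184.1] long yaw 170.6
white px [362.  62.] ctr [459.  -96.6] size [30.5 90.1] long yaw 91.3
blue px [315.  75.] ctr [ 421.5 -105.8] size [115.2  61.1] long yaw 86.6
```

View pics/w12.png

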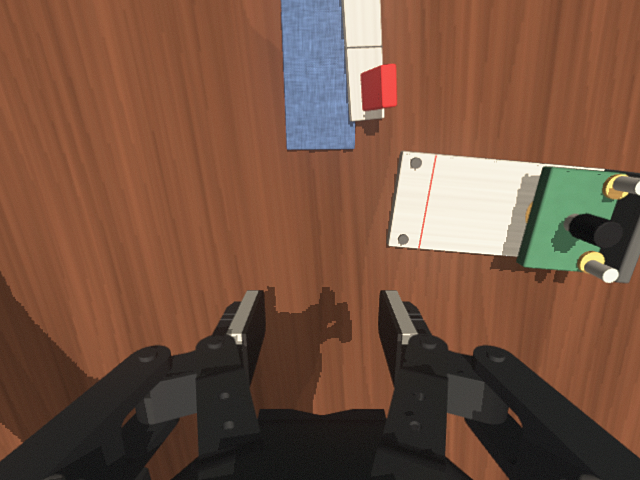

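View pics/tc.png

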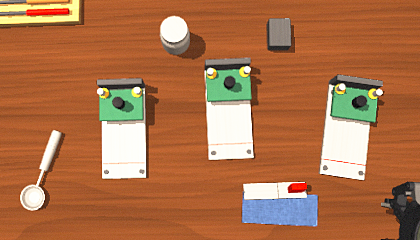

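The blade has been knocked about 35 mm in +x, half off the pad and leaning (wrist view: leaf at (362,60), handle at (380,88)). Tin, block and spoon are unmoved. I'll measure and regrasp.

```bash
python3 - <<'E'
from h import *
d=np.load('pics/t12.png.npy',allow_pickle=True).item()
H,S,V=cv2.split(cv2.cvtColor(d['img'],cv2.COLOR_RGB2HSV))
I=np.zeros_like(H,bool);I[300:370,370:470]=1
fit(d,I&(S<70)&(V>130),.01,50,5,'leaf(top)')
red=((H<6)|(H>174))&(S>180)&(V>100)
fit(d,I&red,.035,20,0,'red(top)@.035')
w=np.load('pics/w12.png.npy',allow_pickle=True).item()
H,S,V=cv2.split(cv2.cvtColor(w['img'],cv2.COLOR_RGB2HSV))
red=((H<6)|(H>174))&(S>180)&(V>100)
fit(w,red,.035,200,0,'red(w)')
print('leaf end corners',onz(w,[[351,121],[383,119]],.008).round(4),'leaf sides',onz(w,[[343,2],[382,2]],.008).round(4))
# triangulate handle top centre/base using both views: top-face corners
rel([.456,-.13,.19],np.deg2rad(90))
E
python3 - <<'E'
import cv2
a=cv2.imread('pics/w12.png')[0:150,260:440]; cv2.imwrite('pics/w12c.png',cv2.resize(a,None,fx=4,fy=4,interpolation=2))
E
```

```text
leaf(top) px [416. 321.] ctr [458.8 -82.2] size [ 41.  139.9] long yaw 95.9
red(top)@.035 px [437. 317.] ctr [ 464.6 -120.4] size [35.5 17.4] long yaw 88.8
leaf end corners [[ 0.4468 -0.1419  0.008 ]
 [ 0.4751 -0.1423  0.008 ]] leaf sides [[ 0.4446 -0.052   0.008 ]
 [ 0.4757 -0.0542  0.008 ]]
t45.23 at [ 0.4123 -0.2244  0.1854] q1,q7 [ 0.64 -0.  ] F [0.1 0.8 0. ] w 0.6
 shift [-0.0042  0.0974  0.0366] turn [-0.074  0.01  -0.   ] alt [ 3.07 -0.   -0.01]
```

View pics/w12c.png

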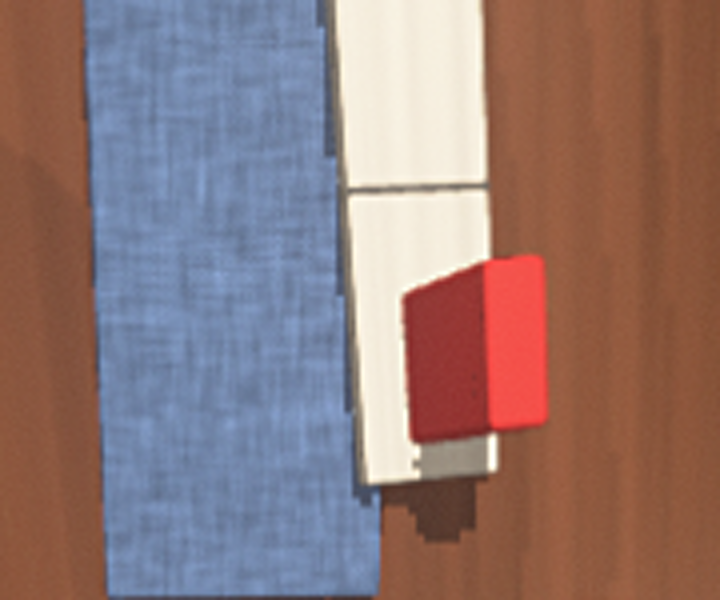

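>>> servo_tool([
  [0,0.05,0.035,-0.074,0.01,0,-0.1],
  [0,0.1,0.07,-0.074,0.01,0,-0.1],
  [0,0.11,0.073,-0.074,0.01,0,-0.1],
  [0,0.11,0.073,-0.074,0.01,0,-0.1],
])

```text
clock: 45.72
tcp_pos: [0.493, -0.1192, 0.1858]
tool_rot: [-0.001, 0.708, 0.001, 0.707]
ft_force: [-0.4, -0.6, 0.2]
gripper_width: 0.55
```

>>> servo_tool([
  [0.03,0,0,0,0.13,0,-0.1],
  [0.05,0,0,0,0.27,0,-0.1],
  [0.05,0,0,0,0.27,0,-0.1],
  [0.05,0,0,0,0.27,0,-0.1],
])

```text
clock: 46.22
tcp_pos: [0.4924, -0.1199, 0.1362]
tool_rot: [-0.0, 0.796, 0.0, 0.606]
ft_force: [-0.5, 0.1, 0.9]
gripper_width: 0.55
```

```bash
python3 - <<'E'
from h import *
s=ctrl.observe();R=Ro.from_quat(s['tool_rot']);print(s['tcp_pos'].round(4),R.as_matrix().round(3),s['gripper_width'])
print('to grasp',R.inv().apply(np.array([.4655,-.120,.024])-s['tcp_pos']).round(4))
d=snap('wrist','w13.png')
cv2.imwrite('pics/w13c.png',cv2.imread('pics/w13.png')[60:420,180:480])
E
```

```text
[ 0.4924 -0.1199  0.1362] [[-0.266 -0.001  0.964]
 [-0.     1.     0.001]
 [-0.964  0.    -0.266]] 0.5496072108897326
to grasp [ 1.154e-01 -1.000e-04  4.000e-03]
```

View pics/w13c.png

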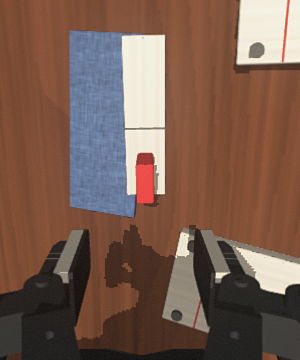

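The handle is now seen nearly end-on at full-image (325,245), so the tilt matches. Descending along it.

>>> servo_tool([
  [0.05,0.002,0.002,0,0,0,-0.1],
  [0.09,0.002,0.002,0,0,0,-0.1],
  [0.11,0.002,0.002,0,0,0,-0.1],
  [0.113,0.002,0.002,0,0,0,-0.1],
  [0.113,0.002,0.002,0,0,0,-0.1],
])

```text
clock: 46.9
tcp_pos: [0.4649, -0.1182, 0.0283]
tool_rot: [-0.0, 0.795, 0.0, 0.607]
ft_force: [0.4, 0.6, -0.3]
gripper_width: 0.55
```

>>> servo_tool([
  [0,0,0,0,0,0,1],
  [0,0,0,0,0,0,1],
  [0,0,0,0,0,0,1],
  [0,0,0,0,0,0,1],
  [0,0,0,0,0,0,1],
], squeeze=80)

```text
clock: 47.52
tcp_pos: [0.4654, -0.1183, 0.029]
tool_rot: [-0.0, 0.795, -0.0, 0.607]
ft_force: [1.0, -0.8, 10.8]
gripper_width: 0.13
```

>>> servo_tool([
  [-0.02,0,-0.005,0,0,0,1],
  [-0.06,0,-0.016,0,-0.1,0,1],
  [-0.09,0,-0.025,0,-0.27,0,1],
  [-0.09,0,-0.025,0,-0.27,0,1],
  [-0.09,0,-0.025,0,-0.27,0,1],
])

```text
clock: 48.15
tcp_pos: [0.4652, -0.1183, 0.1224]
tool_rot: [-0.0, 0.706, -0.0, 0.708]
ft_force: [0.3, 0.0, -1.8]
gripper_width: 0.129
```

```bash
python3 - <<'E'
from h import *
rel([.4208,-.122,.122],np.deg2rad(86.2)); d=snap('wrist','w14.png')
s=d['s'];R=Ro.from_quat(s['tool_rot'])
H,S,V=cv2.split(cv2.cvtColor(d['img'],cv2.COLOR_RGB2HSV))
I=np.zeros_like(H,bool);I[:290,230:420]=1
m=cv2.morphologyEx((I&(S<60)&(V>130)).astype(np.uint8),cv2.MORPH_CLOSE,np.ones((7,7)))
for c in blobs(m,2000):
    w=R.inv().apply(onz(d,c[:,0].astype(float),s['tcp_pos'][2]-.014)-s['tcp_pos'])*1000
    p=c[:,0];top=p[:,1]<=p[:,1].min()+2
    print('px',p.min(0),p.max(0),'tip tool y',w[top,1].mean().round(1),'z',w[top,2].min().round(1),w[top,2].max().round(1))
E
```

```text
t48.15 at [ 0.4652 -0.1183  0.1224] q1,q7 [ 0.34 -0.24] F [ 0.3  0.  -1.8] w 0.129
 shift [ 0.0003 -0.0037 -0.0445] turn [0.067 0.003 0.001] alt [-3.07 -0.    0.01]
px [278  72] [357 289] tip tool y 99.8 z -15.8 14.4
```

>>> servo_tool([
  [0,-0.004,-0.025,0.067,0,0,1],
  [0.02,-0.009,-0.0445,0.067,0,0,1],
  [0.05,-0.009,-0.0445,0.067,0,0,1],
  [0.08,-0.009,-0.0445,0.067,0,0,1],
  [0.088,-0.009,-0.0445,0.067,0,0,1],
  [0.09,-0.009,-0.0445,0.067,0,0,1],
  [0.09,-0.009,-0.0445,0.067,0,0,1],
])

```text
clock: 49.08
tcp_pos: [0.4209, -0.1271, 0.0322]
tool_rot: [0.023, 0.706, -0.024, 0.707]
ft_force: [-1.4, 1.4, 1.0]
gripper_width: 0.127
```

>>> servo_tool([
  [0.001,0,0,0,0,0,1],
  [0.002,0,0,0,0,0,1],
  [0.003,0,0,0,0,0,1],
])

```text
clock: 49.45
tcp_pos: [0.4214, -0.1268, 0.0313]
tool_rot: [0.023, 0.706, -0.023, 0.708]
ft_force: [-11.0, 10.9, 92.5]
gripper_width: 0.129
```

>>> servo_tool([
  [0.001,0,0,0,0,0,1],
  [0.002,0,0,0,0,0,1],
])

```text
clock: 49.7
tcp_pos: [0.4215, -0.1268, 0.0313]
tool_rot: [0.022, 0.705, -0.024, 0.708]
ft_force: [-11.9, 7.7, 89.8]
gripper_width: 0.131
```

>>> servo_tool([
  [-0.0005,0,0,0,0,0,1],
  [-0.001,0,0,0,0,0,1],
])

```text
clock: 49.95
tcp_pos: [0.4219, -0.1268, 0.0326]
tool_rot: [0.022, 0.705, -0.024, 0.709]
ft_force: [-0.0, -0.0, -0.9]
gripper_width: 0.126
```

>>> servo_tool([
  [0,0,0,0,0,0,-0.2],
  [0,0,0,0,0,0,-0.2],
  [0,0,0,0,0,0,-0.2],
  [-0.03,0,0,0,0,0,-0.2],
  [-0.08,0,0,0,0,0,-0.2],
  [-0.14,-0.03,0,0,0,0,-0.2],
  [-0.16,-0.08,0,0,0,0,-0.2],
  [-0.16,-0.08,0,0,0,0,-0.2],
])

```text
clock: 50.95
tcp_pos: [0.4153, -0.2102, 0.194]
tool_rot: [0.024, 0.704, -0.027, 0.709]
ft_force: [0.1, 0.4, -0.9]
gripper_width: 0.6
```

```bash
python3 - <<'E'
from h import *
d=snap('wrist','w15.png'); t=snap('top','t15.png')
for n,d in(('w',d),('t',t)):
    H,S,V=cv2.split(cv2.cvtColor(d['img'],cv2.COLOR_RGB2HSV))
    I=np.zeros_like(H,bool)
    if n=='w': I[:250,200:400]=1
    else: I[300:370,370:470]=1
    fit(d,I&(S<60)&(V>130),.012,100,7,n+' leaf')
    fit(d,I&((H>100)&(H<130)&(S>70)|(S<60)&(V>130)|((H<6)|(H>174))&(S>180)&(V>90)),.006,400,9,n+' pad+blade')
a=cv2.imread('pics/w15.png')[0:240,180:420];b=cv2.imread('pics/t15.png')[130:370,140:560]
cv2.imwrite('pics/f15.png',np.hstack([a,b])); print(ctrl.observe()['ft_force'])
E
```

```text
w leaf px [396. 211.] ctr [ 485.5 -211.1] size [79.4 11.9] long yaw 89.2
w leaf px [320.  73.] ctr [423.8 -92. ] size [116.4  33.1] long yaw 86.5
w pad+blade px [396. 211.] ctr [ 486.7 -212.6] size [80.8 12.1] long yaw 89.2
w pad+blade px [319.  80.] ctr [422.3 -97.6] size [131.4  62.2] long yaw 86.1
t leaf px [424. 338.] ctr [424.  -88.9] size [149.7  33.3] long yaw 86.7
t pad+blade px [420. 338.] ctr [422.6 -89.9] size [151.   62.3] long yaw 85.9
[ 0.49755831 -0.02139342  0.1232553 ]
```

```bash
python3 - <<'E'
from h import *
a=np.load('pics/top1.png.npy',allow_pickle=True).item()['img'];b=np.load('pics/t15.png.npy',allow_pickle=True).item()['img']
for n,(x0,x1,y0,y1) in dict(tin=(290,340,140,195),block=(400,440,140,190),spoon=(150,210,255,345),pad=(378,463,318,360)).items():
    print(n,np.abs(a[y0:y1,x0:x1].astype(int)-b[y0:y1,x0:x1]).mean().round(1))
print(ctrl.job_done())
E
```

```text
tin 3.4
block 4.0
spoon 3.8
pad 25.2
the job is handed in; nothing more can be done
None
```

I set all three presses, working left to right, put the blade back on its pad and handed the job in at about 51 s of the 210 s. No verdict came back.

| Press | Nip, from the force rise while lowering | Drag while drawing out |
|---|---|---|
| Left | about 4 N | 4.6–5.0 N |
| Middle | about 4.5 N | 5.3–5.6 N |
| Right | about 4 N | 5.0–5.6 N |

- **Ram settings:** I did not measure the final gaps directly. The forces suggest about 4.2–4.5 mm each, within the 2.8–5.4 mm asked for.
- **Blade knocked aside:** After I first laid the blade down, it was found about 35 mm to one side, half off the pad and leaning. I regripped it along the tilted handle and laid it down again.
- **Hard press on the pad:** While re-laying it I pressed down too far and the wrist force reached about 92 N (limit 120 N). I eased off before letting go.
- **Blade position:** The leaf's centre measured within about 3 mm of the pad's in both views, with the lengths within about 1°. One top-view length (150 mm) was wrong because the mask had taken in more than the leaf. That the blade lies flat was not seen directly, because I had used up the picture limit.
- **Tin, block and spoon:** The top view showed them where they started.

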